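# Fetch the bone from behind the specimen boxes and refile them

## Task

Stand the three specimen boxes from the rack upright on the grey mat, and only then lift the long bone from behind them and lay it along the dark strip in the middle of the blue sheet. Next stand the boxes back in their row in the rack, square and upright: white against the fixed end wall, green next, brown last; then slide the orange end stop up so that the row is packed snug. Leave the little clay pot alone.

Things in the scene. Friction and masses are not known exactly. Their poses are not given: they have to be found in the camera images.
- rack: Fixed steel filing rack. Origin: underside, on the table. Floor plate x -105..95, y -120..120, 6 mm thick (things stand at z 6 mm). Box row along y at x = -45 mm, between dark lines at x = -86 and -6. Fixed blue end wall at the +y end: x -81..-9, inner face y = 100, 12 thick, top z 96. Bone lies behind the row, near x = 20; back panel at x 87..95, top z 46. No front lip. Place and yaw vary.
- stop (a joint): Slide of the orange end stop along rack +y, 0 (open) to 0.09 m; stays where left, friction about 2 N. Its pushing face is at rack y = -75 mm + value, so the room between wall and stop is 175 mm - value; three boxes packed tight take 102 mm (value 0.073). Starts at 0 to 0.02.
- stop_grip (a point): Middle of the upright round black knob (22 mm diameter, 32 mm high) on top of the orange stop plate (72 mm wide in rack x, 12 mm thick, top 88 mm above the table). The point is 106 mm above the table, the knob's top 120 mm; it lies 6 mm to rack -y of the pushing face. Pinch the knob from above.
- box_white: Slim upright specimen box, white with a grey label, 60 (x) x 34 (y) x 95 mm high, about 0.2 kg, rigid, closed. Starts standing in the rack's row in any of the three places, its x axis along the rack's x within 0.05 rad. Origin: centre of its underside; z up. Grip it across its 60 mm depth (along x), near the top: its neighbours stand close in y.
- box_green: Slim upright specimen box, dark green with a pale label, 60 (x) x 34 (y) x 95 mm high, about 0.2 kg, rigid, closed. Starts standing in the rack's row in any of the three places, its x axis along the rack's x within 0.05 rad. Origin: centre of its underside; z up. Grip it across its 60 mm depth (along x), near the top: its neighbours stand close in y.
- box_brown: Slim upright specimen box, brown cardboard with a pale label, 60 (x) x 34 (y) x 95 mm high, about 0.2 kg, rigid, closed. Starts standing in the rack's row in any of the three places, its x axis along the rack's x within 0.05 rad. Origin: centre of its underside; z up. Grip it across its 60 mm depth (along x), near the top: its neighbours stand close in y.
- bone: Ivory-coloured long bone, 130 mm long along its y axis, lying along the rack's y within 0.05 rad. Round shaft, diameter 20 mm, its axis 12.5 mm above the underside, between knobbly ends 44 mm wide (x) and 25 mm high. About 0.12 kg. Origin: at the underside, below its middle; z up. Grip the shaft's middle, across x.
- mat_side: Fixed flat grey mat, 150 (x) x 200 (y) mm, 3 mm thick: the side area for the boxes. Origin: centre of the underside, on the table. It is to the left or the right of the rack; its yaw varies.
- mat_exam: Fixed flat blue sheet, 150 (x) x 200 (y) mm, 3 mm thick, on the rack's other side, with a dark blue strip 50 x 140 mm along y printed in its middle. Origin: centre of the underside, on the table. Its yaw varies.
- pot: Small terracotta pot, 74 mm wide, 70 mm high, standing beyond one of the mats on the table. Origin: centre of the underside. Not to be moved.
There are look-alikes about, which are no part of the job. Leave any pink look-alike of the bone alone.

How it is judged:
By the outcome, as a careful person would: the job done as asked, in the order asked, and still so for the second after the job is handed in, with the robot touching nothing.
It also fails if it takes over 131 s, if anything falls off the work surface, if the arm or the gripper's body presses on something with over 40 N, if the wrist force passes 120 N, or if a joint passes its speed limit or range.

## Robot

A 7-joint arm with a two-finger parallel gripper is mounted at the origin on the work surface. World frame = base frame: x ahead of the robot, y to its left, z up, the work surface at z = 0. Lengths are in m, angles in degrees, forces in N, time in s.
With the tool pointing down it reaches from about 0.425 to 0.95 m from the base axis. Payload 16.7 kg.
Tool frame: the origin (TCP) lies at the very end of the fingers, on their centre line; the grasp point (between the pads) lies 19 mm behind it (grasp_offset is the y of the grasp point in the tool frame, in m); y points along the fingers, x is the direction in which the jaws open and shut, and the axes are right-handed (so a half turn about y gives the same grasp; the last joint's range is limited). The gripper opens to 94 mm and grips with 3 to 60 N. Pads are 16 mm wide; open, the fingers measure 119 mm over their backs; the gripper's body (75 mm by 177 mm) begins 78 mm behind the grasp point.
Start: joints at [-72.393, 24.414, 4.234, 92.017, -1.954, 63.644, -3.845], TCP at [0.298, 0.606, 0.17] pointing down, gripper open.
Joint ranges: [-163.25, 163.25], [-28.42, 122.38], [-70.27, 78.77], [12.13, 141.07], [-58.53, 238.53], [9.26, 117.41], [-156.51, 156.51]. Speed limits (degrees/s): [108.29, 108.29, 136.94, 136.94, 172.46, 172.46, 172.46].

## Interface

Orientations are given as a 3x3 rotation matrix whose columns are the frame's x, y, z axes.
In Python, from rig import get_state, read_camera, camera_model, job_done, outline_of, landmark_of, grasp_offset gives the robot as it stands.
- The arm moves only by the tool move_arm, never from a script. Its argument "plan" is text: rows parted by semicolons, each of 6 numbers parted by spaces: the shift along the world's x, y, z in mm, then the turn, a rotation vector about the world's x, y, z in rad. A call has 1 to 12 rows; each row is the pose to reach, as a shift and turn from the pose commanded when the call began; what a row does not reach only later rows make up. A row lasts 1/12 s, in which the tool goes at most 41.7 mm and 7.16 degrees, less where a joint would pass 70% of its speed; a pose out of reach is approached as far as the arm can. A call with a gripper value outside its range is refused whole. "fingers" is the closure, from 0 (fully open) to 1 (shut), set as the call begins (left out, the last holds). The fingers move at their own pace and stop on an object; "squeeze" is the grip in N (left out, the last holds). Time passes only in rows, so rows that repeat a pose let the fingers close. It gives the time, the measured TCP pose, the force and the opening at its end, in the units of the state.
- get_state(): the state, without advancing time (a new reading comes with each control period).
- read_camera(name): name is "scene" or "side" or "wrist"; returns (picture, depth): 420x560x3 uint8, red, green, blue; 420x560 float32, m along the optical axis (not along the pixel's ray), 0 where there is no reading.
- camera_model(name): a dict with "camera_matrix" (3x3 intrinsics, pixels), "extrinsics" (4x4, takes a point from camera to world coordinates). Camera axes: x right, y up, looking along -z (the intrinsics and any distortion apply to the point x, -y, -z); pixel columns grow to the right and rows downward; lengths in m; the calibration is good to about 2 mm. A picture is of the moment at which its call begins: read the wrist's pose just before it. camera_model takes no time and is no camera call; for the wrist camera it gives the pose at the moment of the call.
- job_done(): hands the job in, once; it reports no verdict.
Trained networks look in the newest picture that a camera, given by its name, has taken for a name from the list of things; names that differ only in an ending like _2 or _b are one class to them, and where a whole thing is asked for, a point or a joint stands for the part that bears it (a point fixed in the world has none). Each returns a list of dicts, best first, with "conf" (0 to 1); they miss things now and then, are a little off and sometimes report something else, mostly with a low value. They report only what shows in the picture. A call takes as long as a camera call. They do not tell look-alikes from the thing itself.
- outline_of(camera, target): "mask" (420x560 bool, what is visible of it) and "location" ([row, column] in pixels, amid what is visible of it).
- landmark_of(camera, target): "location" ([row, column] in pixels: a listed point, or the origin of a listed thing).
The state is a dict: "time_s": time; "joint_pos": joint angles; "joint_vel": joint speeds; "tau": joint torques, N m; "tool_pos": TCP position; "tcp_rot": TCP orientation; "force": force on the tool from outside, world axes, zero at the start; "ft_torque": the same for the moment, N m; "grip_width": finger opening in m.
Only numpy, scipy, OpenCV 4.12 (cv2) and the standard library are available. Lean on these libraries where they do the work, as an engineer would, in place of code of your own. Each camera call takes 0.05 s, during which the arm holds its last target.

## Working session

There is one attempt and no reset: what is moved stays moved. The work goes in short steps, Python scripts to look and compute and a tool call to move; the robot and the scene stay as the last step left them, time stands still between calls to the robot, and variables do not carry over. Pictures are saved under pics/ and viewed, and the job is handed in when it is done.

Besides the shell and the picture viewer there is one more tool, called after ">>>" by a JSON object that holds its "name" and its "arguments". move_arm: Moves the arm, as the interface text tells. Its arguments: {"type":"object","properties":{"plan":{"type":"string"},"fingers":{"type":"number"},"squeeze":{"type":"number"}},"required":["plan"]}

```bash
mkdir -p pics; ls; python3 - <<'E'
from rig import *
import cv2
s=get_state(); print(s)
for c in ["scene","side","wrist"]:
    p,d=read_camera(c); cv2.imwrite(f"pics/a_{c}.png",p[:,:,::-1]); m=camera_model(c); print(c,m)
E
```

```text
pics
{'time_s': 0.0, 'joint_pos': array([-72.39340979,  24.44820234,   4.22985427,  92.05299434,
        -1.95479136,  63.64374766,  -3.84509938]), 'joint_vel': array([-0.04571044, -0.02960767,  0.05007183, -0.03706843,  0.12354977,
        0.06216543, -0.06855796]), 'tau': array([ 3.78258155e-04, -9.35847545e+01,  3.66757639e+00, -4.54172873e+01,
       -4.87782061e-02,  2.04676646e-02,  1.24558069e-04]), 'tool_pos': array([0.29751659, 0.60534432, 0.16938593]), 'tcp_rot': array([[ 4.41095232e-01, -5.01187614e-04, -8.97460164e-01],
       [ 8.97459405e-01, -1.16849410e-03,  4.41095511e-01],
       [-1.26974851e-03, -9.99999192e-01, -6.56216362e-05]]), 'force': array([0.07515541, 0.13250231, 0.12591708]), 'ft_torque': array([ 0.02449655, -0.01172719, -0.02284735]), 'grip_width': 0.09412979936825552}
scene {'camera_matrix': array([[386.52300624,   0.        , 285.96585572],
       [  0.        , 386.52300624, 212.39575336],
       [  0.        ,   0.        ,   1.        ]]), 'extrinsics': array([[-0.68393556, -0.44410056,  0.57879776,  1.02589367],
       [ 0.72926326, -0.43812438,  0
[... 421 characters left out ...]
,  0.75110984, -0.64528015, -0.88963444],
       [-0.013793  ,  0.6501111 ,  0.75971396,  1.07169229],
       [ 0.        ,  0.        ,  0.        ,  1.        ]])}
wrist {'camera_matrix': array([[318.53922751,   0.        , 274.64641827],
       [  0.        , 318.53922751, 210.88092282],
       [  0.        ,   0.        ,   1.        ]]), 'extrinsics': array([[ 4.40792924e-01, -8.70353337e-01, -2.19514617e-01,
         2.34959051e-01],
       [ 8.97608726e-01,  4.27294985e-01,  1.08247730e-01,
         6.35842355e-01],
       [-4.16277967e-04, -2.44753069e-01,  9.69585356e-01,
         3.84532475e-01],
       [ 0.00000000e+00,  0.00000000e+00,  0.00000000e+00,
         1.00000000e+00]])}
```

View pics/a_scene.png

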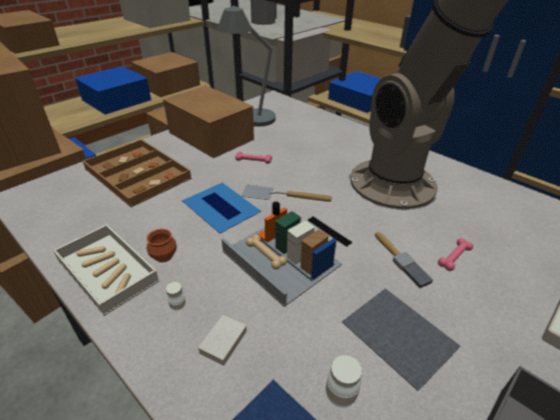

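View pics/a_side.png

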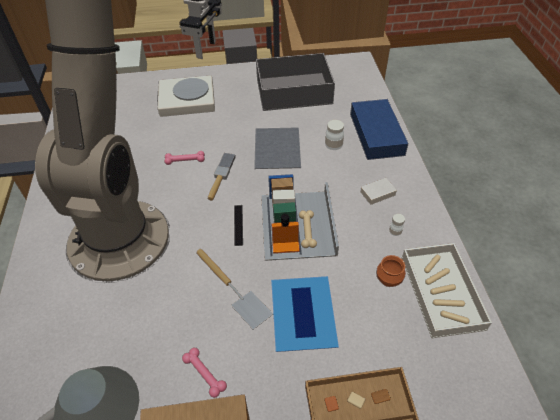

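View pics/a_wrist.png

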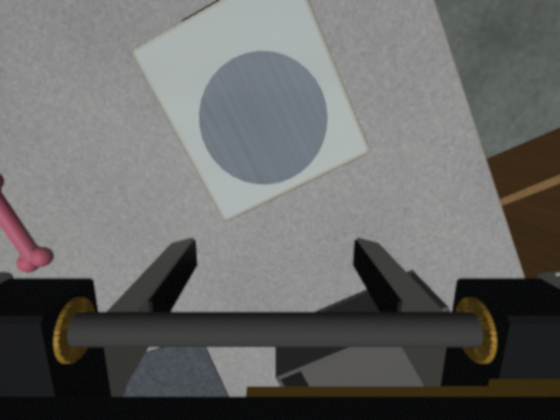

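The side view shows the grey mat at (278,148), the rack at (300,225), and the boxes at brown (283,185), white (284,200) and green (285,212). The orange stop is at (287,235), the ivory bone at (308,228), the blue sheet at (304,313) and the pot at (391,270). The two pink bones, at (185,157) and (205,370), are look-alikes. Next I measure the poses.

```bash
cat > h.py <<'E'
from rig import *
import numpy as np, cv2
def cloud(cam,d,mask=None):
    m=camera_model(cam);K=m["camera_matrix"];E=m["extrinsics"]
    ok=d>0
    if mask is not None: ok&=mask
    r,c=np.nonzero(ok);z=d[r,c]
    P=np.stack([(c-K[0,2])/K[0,0]*z,-(r-K[1,2])/K[1,1]*z,-z],1)
    return P@E[:3,:3].T+E[:3,3]
def rect(P):
    (c,s,a)=cv2.minAreaRect((P[:,:2]*1000).astype(np.float32)); return np.round(c,1),np.round(s,1),round(a,1)
def proj(cam,p):
    m=camera_model(cam);K=m["camera_matrix"];E=m["extrinsics"]
    q=E[:3,:3].T@(np.asarray(p)-E[:3,3]); return K[0,0]*q[0]/-q[2]+K[0,2],K[1,1]*-q[1]/-q[2]+K[1,2]
E
python3 - <<'E'
from h import *
T=["rack","stop_grip","box_white","box_green","box_brown","bone","mat_side","mat_exam","pot"]
for cam in ["side","scene"]:
    p,d=read_camera(cam)
    for t in T:
        o=outline_of(cam,t)
        for k in o[:3]:
            P=cloud(cam,d,k["mask"])
            if len(P)<5: continue
            z=np.percentile(P[:,2],95)
            Q=P[abs(P[:,2]-z)<.006]
            print(cam,t,round(k["conf"],2),np.round(k["location"]),len(P),"ztop",round(z*1000,1),"med",np.round(np.median(Q,0)*1000,1),"rect",rect(Q))
E
```

```text
side rack 0.81 [226. 299.] 3942 ztop 90.1 med [468.3 -83.1  90. ] rect (array([469.2,  -3.1]), array([193.9,  69.8]), 86.3)
side stop_grip 0.65 [241. 286.] 857 ztop 111.2 med [463.  -94.1 112.9] rect (array([464.3, -89. ]), array([18.9, 17.1]), 52.1)
side box_white 0.5 [194. 281.] 260 ztop 103.6 med [471.2   6.4 100.6] rect (array([471.7,   2.3]), array([49.4, 55.3]), 82.5)
side box_green 0.9 [213. 284.] 322 ztop 102.6 med [468.2 -43.2 100.3] rect (array([468.1, -41.6]), array([57.6, 33.2]), 0.3)
side box_brown 0.52 [184. 282.] 213 ztop 103.4 med [474.9  52.5 100.2] rect (array([474.5,  53.8]), array([34.6, 56.3]), 88.5)
side box_brown 0.37 [194. 282.] 272 ztop 103.6 med [474.    6.4 100.6] rect (array([474.6,   6. ]), array([44.9, 60.2]), 68.5)
side bone 0.86 [155. 185.] 310 ztop 24.9 med [188.2 296.5  21.7] rect (array([189.7, 297.6]), array([ 40.9, 122.7]), 89.9)
side bone 0.73 [372. 205.] 632 ztop 25.1 med [ 226.9 -431.1   21.8] rect (array([ 226. , -429.9]), array([ 38.3, 125.2]), 34.5)
side bone 0.65 [229. 310.] 453 ztop 30.6 med [530.7 -65.2  27.2] rect (array([529.4, -59.7]),
[... 1364 characters left out ...]
27.1] rect (array([533.2, -54.9]), array([125. ,  36.7]), 83.6)
scene bone 0.7 [252. 456.] 445 ztop 24.4 med [197.5 300.   21.7] rect (array([193.1, 300.7]), array([ 39.2, 123.3]), 89.3)
scene bone 0.53 [158. 254.] 248 ztop 24.5 med [ 230.6 -427.7   21.5] rect (array([ 231.6, -426.7]), array([ 33.5, 126.4]), 33.6)
scene mat_side 0.86 [336. 400.] 5841 ztop 4.4 med [502.6 325.2   2.3] rect (array([494., 314.]), array([203.4, 159.4]), 83.1)
scene mat_exam 0.96 [207. 217.] 2101 ztop 4.7 med [ 481.2 -298.4    2.5] rect (array([ 475.1, -308.3]), array([208.7, 157.6]), 85.6)
scene pot 0.93 [243. 159.] 804 ztop 68.7 med [ 714.1 -251.1   67.6] rect (array([ 716.5, -243.7]), array([61.3, 57. ]), 51.5)
```

>>> {"name": "move_arm", "arguments": {"plan": "25 -35 30 0 0 -0.1; 40 -70 60 0 0 -0.2; 55 -108 80 0 0 -0.3; 67 -148 80 0 0 -0.4; 79 -188 80 0 0 -0.5; 91 -228 80 0 0 -0.6; 103 -268 80 0 0 -0.7; 115 -308 80 0 0 -0.8; 127 -348 80 0 0 -0.9; 139 -388 80 0 0 -1; 151 -428 80 0 0 -1.1; 163 -468 80 0 0 -1.18", "fingers": 0}}

```text
time_s: 2.15
tool_pos: [0.4552, 0.1547, 0.2504]
tcp_rot: [[0.997, 0.0, 0.071], [-0.071, 0.001, 0.997], [0.0, -1.0, 0.001]]
force: [0.9, 0.4, 1.3]
grip_width: 0.094
```

>>> {"name": "move_arm", "arguments": {"plan": "10 -40 0 0 0 0; 17 -80 0 0 0 0; 17 -110 0 0 0 0; 17 -130 0 0 0 0; 17 -130 0 0 0 0"}}

```text
time_s: 2.57
tool_pos: [0.472, 0.0223, 0.2504]
tcp_rot: [[0.997, 0.001, 0.072], [-0.072, 0.0, 0.997], [0.001, -1.0, 0.0]]
force: [0.1, -0.2, 0.0]
grip_width: 0.0939
```

```bash
python3 - <<'E'
from h import *
s=get_state();print(s["time_s"],s["tool_pos"],s["tcp_rot"],s["force"])
T=["rack","stop_grip","box_white","box_green","box_brown","bone"]
cam="wrist"
p,d=read_camera(cam);cv2.imwrite("pics/w1.png",p[:,:,::-1]);np.save("w1d.npy",d)
for t in T:
    o=outline_of(cam,t)
    for k in o[:2]:
        P=cloud(cam,d,k["mask"])
        if len(P)<5: continue
        z=np.percentile(P[:,2],90)
        Q=P[abs(P[:,2]-z)<.006]
        print(cam,t,round(k["conf"],2),np.round(k["location"]),len(P),"ztop",round(z*1000,1),"med",np.round(np.median(Q,0)*1000,1),"rect",rect(Q))
E
```

```text
2.5667 [0.47198648 0.02231039 0.25042766] [[ 9.97437009e-01  6.01002297e-04  7.15475459e-02]
 [-7.15477922e-02  3.98781170e-04  9.97437093e-01]
 [ 5.70930170e-04 -9.99999740e-01  4.40759486e-04]] [ 0.13632368 -0.1599715   0.01965992]
wrist rack 0.79 [189. 324.] 14615 ztop 85.7 med [467.4 -80.5  87.5] rect (array([468.8,  -6.8]), array([165.8,  71.1]), 87.5)
wrist rack 0.54 [ 16. 276.] 3970 ztop 4.4 med [489.3 239.2   3.2] rect (array([485.4, 239.2]), array([ 42.8, 152.5]), 84.8)
wrist stop_grip 0.74 [271. 275.] 1476 ztop 119.5 med [465.8 -80.6 119.6] rect (array([465.6, -82.1]), array([21.3, 20.4]), 86.4)
wrist stop_grip 0.24 [236. 275.] 1863 ztop 101.6 med [470.5 -33.2 100.8] rect (array([470.5, -28.4]), array([46.7, 60. ]), 89.3)
wrist box_white 0.71 [199. 277.] 1872 ztop 101.6 med [475.8  14.8 100.7] rect (array([475.5,  14. ]), array([34.1, 59.9]), 84.1)
wrist box_white 0.27 [270. 275.] 1467 ztop 119.4 med [465.8 -79.8 119.6] rect (array([465.7, -81. ]), array([19.8, 20.5]), 84.5)
wrist box_green 0.15 [368. 292.] 3405 ztop 3.8 med [ 481.1 -293.2    2.7] rect (array([ 480.3, -294.2]), array([ 79.3, 151.6]), 86.4)
wrist box_brown 0.63 [159. 278.] 1721 ztop 101.6 med [476.5  61.1 100.7] rect (array([476.6,  60.4]), array([34.1, 59.6]), 88.2)
wrist bone 0.71 [232. 319.] 1611 ztop 29.3 med [532.8 -45.1  27.4] rect (array([533.2, -50.9]), array([127.3,  41.1]), 85.1)
```

View pics/w1.png

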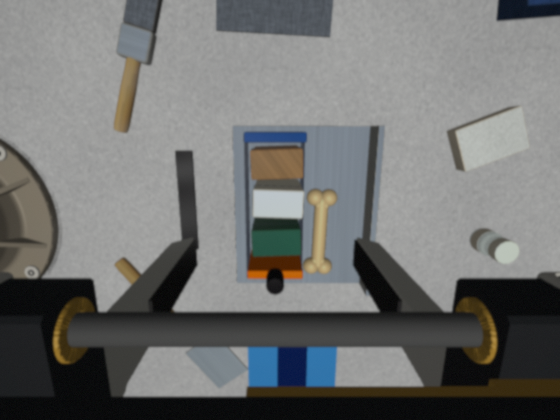

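```bash
python3 - <<'E'
from h import *
s=get_state();R=s["tcp_rot"];p=s["tool_pos"]
for z in (0,-.019):
  for x in(-.047,.047):
    for w in (-.008,.008):
      print(z,x,w,np.round(proj("wrist",p+R@np.array([x,z,w])),1))
im,d=read_camera("scene");cv2.imwrite("pics/s2.png",cv2.resize(im[100:300,180:420,::-1],None,fx=3,fy=3))
for z in (0,):
  for x in(-.047,.047):
    for w in (-.008,.008):
      u,v=proj("scene",p+R@np.array([x,z,w]));print((u-180)*3,(v-100)*3)
im,d=read_camera("wrist");cv2.imwrite("pics/w2.png",cv2.resize(im[200:330,100:420,::-1],None,fx=2.5,fy=2.5))
E
```

```text
0 -0.047 -0.008 [207.4 243. ]
0 -0.047 0.008 [206.3 221.5]
0 0.047 -0.008 [339.  243.1]
0 0.047 0.008 [340.2 221.6]
-0.019 -0.047 -0.008 [201.5 252.9]
-0.019 -0.047 0.008 [200.1 229.7]
-0.019 0.047 -0.008 [344.7 253. ]
-0.019 0.047 0.008 [346.  229.7]
428.6828960603774 210.9487221227937
444.6026436585716 219.68838568955363
338.3054040011268 258.4203513335568
354.2267134936514 268.24047183944174
```

View pics/s2.png

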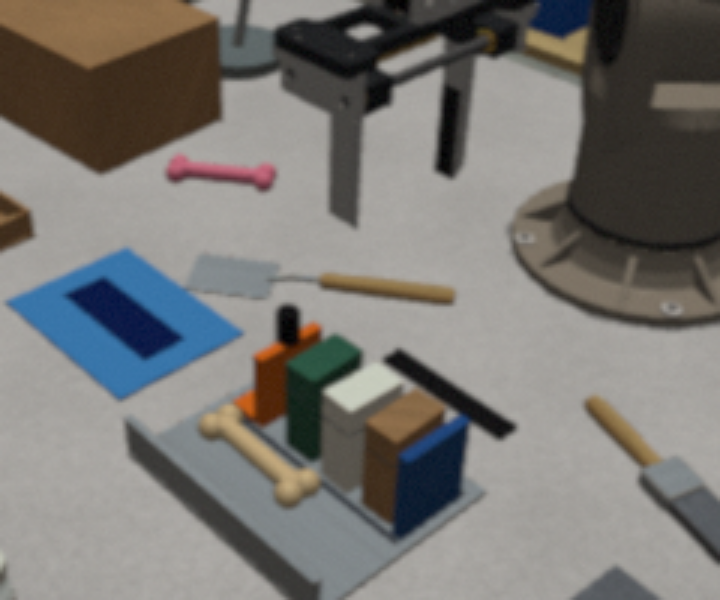

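View pics/w2.png

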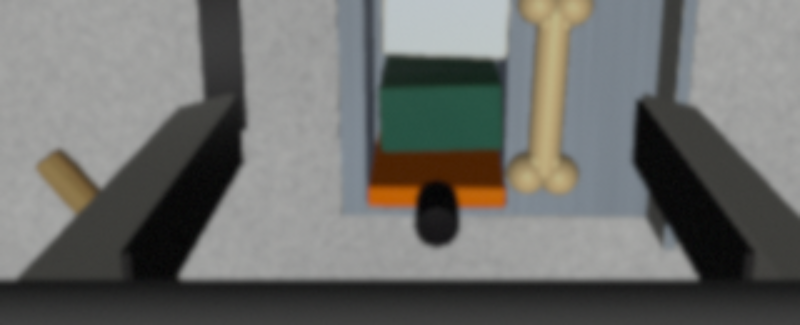

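```bash
python3 - <<'E'
from h import *
s=get_state();R=s["tcp_rot"];p=s["tool_pos"];print(p)
for cam in("wrist","scene","side"):
    im,d=read_camera(cam);P=cloud(cam,d)
    T=(P-p)@R
    for sg in(-1,1):
        m=(sg*T[:,0]>.03)&(sg*T[:,0]<.08)&(abs(T[:,2])<.03)&(T[:,1]>-.1)&(T[:,1]<.03)
        Q=T[m]
        if len(Q): print(cam,sg,len(Q),np.round(Q.min(0),3),np.round(Q.max(0),3),np.round(np.percentile(Q,99,axis=0),3))
im,d=read_camera("wrist");print(np.round(d[225:260:5,170:215:5],3))
E
```

```text
[0.47203866 0.02729134 0.24999165]
wrist -1 2603 [-0.058 -0.1   -0.009] [-0.045 -0.035  0.009] [-0.046 -0.038  0.009]
wrist 1 2596 [ 0.047 -0.1   -0.009] [ 0.06  -0.035  0.009] [ 0.06  -0.038  0.009]
scene -1 271 [-0.06  -0.1   -0.012] [-0.044 -0.035  0.01 ] [-0.044 -0.036  0.01 ]
scene 1 265 [ 0.047 -0.1   -0.01 ] [ 0.062 -0.037  0.01 ] [ 0.061 -0.04   0.01 ]
side -1 100 [-0.06  -0.1   -0.014] [-0.048 -0.037 -0.004] [-0.048 -0.038 -0.005]
side 1 104 [ 0.046 -0.098 -0.014] [ 0.059 -0.035  0.009] [ 0.058 -0.035  0.009]
[[0.484 0.485 0.481 0.479 0.479 0.479 0.486 0.485 0.484]
 [0.485 0.485 0.487 0.481 0.48  0.48  0.488 0.488 0.487]
 [0.489 0.49  0.489 0.48  0.482 0.482 0.49  0.489 0.489]
 [0.491 0.49  0.184 0.183 0.184 0.188 0.491 0.491 0.492]
 [0.175 0.175 0.174 0.177 0.18  0.189 0.494 0.494 0.492]
 [0.169 0.169 0.168 0.171 0.177 0.188 0.494 0.495 0.495]
 [0.162 0.161 0.164 0.168 0.177 0.188 0.497 0.497 0.497]]
```

```bash
python3 - <<'E'
from h import *
print(grasp_offset if not callable(grasp_offset) else grasp_offset())
E
```

```text
-0.0188
```

>>> {"name": "move_arm", "arguments": {"plan": "0 0 0 0 0 0;0 0 0 0 0 0;0 0 0 0 0 0;0 0 0 0 0 0;0 0 0 0 0 0;0 0 0 0 0 0", "fingers": 0.5}}

```text
time_s: 3.72
tool_pos: [0.472, 0.0266, 0.2501]
tcp_rot: [[0.998, -0.0, 0.066], [-0.066, 0.0, 0.998], [-0.0, -1.0, 0.0]]
force: [-0.6, 0.6, 0.2]
grip_width: 0.0572
```

```bash
python3 - <<'E'
from h import *
s=get_state();R=s["tcp_rot"];p=s["tool_pos"];print(p,s["grip_width"])
for cam in("wrist","scene"):
    im,d=read_camera(cam);P=cloud(cam,d)
    T=(P-p)@R
    for sg in(-1,1):
        m=(sg*T[:,0]>.0)&(sg*T[:,0]<.08)&(abs(T[:,2])<.03)&(T[:,1]>-.1)&(T[:,1]<.03)
        Q=T[m]
        if len(Q): print(cam,sg,len(Q),np.round(Q.min(0),3),np.round(Q.max(0),3))
E
```

```text
[0.4720479  0.02663141 0.25006937] 0.05717418390435649
wrist -1 2094 [-0.04  -0.1   -0.009] [-0.027 -0.034  0.01 ]
wrist 1 2093 [ 0.029 -0.1   -0.009] [ 0.042 -0.035  0.01 ]
scene -1 270 [-0.039 -0.1   -0.01 ] [-0.024 -0.035  0.01 ]
scene 1 265 [ 0.027 -0.1   -0.011] [ 0.041 -0.035  0.011]
```

```bash
cat > meas.py <<'E'
from h import *
import sys
def run(cam,T):
    s=get_state();print(s["time_s"],np.round(s["tool_pos"]*1000,1),np.round(s["force"],1),s["grip_width"])
    p,d=read_camera(cam);P0=cloud(cam,d)
    cv2.imwrite("pics/last_%s.png"%cam,p[:,:,::-1])
    np.savez("last_%s.npz"%cam,p=p,d=d)
    for t in T:
        for k in outline_of(cam,t)[:1]:
            m=cv2.erode(k["mask"].astype(np.uint8),np.ones((2,2)))>0
            P=cloud(cam,d,m)
            if len(P)<5: continue
            z=np.percentile(P[:,2],90);Q=P[abs(P[:,2]-z)<.006]
            print(cam,t,round(k["conf"],2),np.round(k["location"]),len(Q),"ztop",round(z*1000,1),"mean",np.round(np.mean(Q,0)*1000,1),"rect",rect(Q))
if __name__=="__main__": run(sys.argv[1],sys.argv[2].split(","))
E
python3 meas.py wrist box_white,box_green,box_brown,bone,stop_grip; python3 - <<'E'
from h import *
f=np.load("last_wrist.npz");P=cloud("wrist",f["d"]).reshape(-1,3)
im=f["p"];d=f["d"];ok=d>0;C=im[ok].astype(int)
# wall top: blue z~96
m=(abs(P[:,2]-.096)<.004)&(C[:,2]>C[:,0]+30)
Q=P[m];print("wall",len(Q),rect(Q),Q.mean(0)*1000)
m=(abs(P[:,2]-.088)<.004)&(C[:,0]>C[:,2]+40)
Q=P[m];print("stop",len(Q),rect(Q))
for n,c in(("g",lambda c:(c[:,1]>c[:,0]+12)),):
    m=(abs(P[:,2]-.101)<.004)&c(C);Q=P[m];print("green",len(Q),rect(Q))
# floor plate z 6, back panel z46
m=(abs(P[:,2]-.046)<.004)&(P[:,0]>.55)&(P[:,0]<.66);Q=P[m];print("back",len(Q),rect(Q))
m=(abs(P[:,2]-.006)<.002)&(abs(P[:,1])<.14)&(P[:,0]>.38)&(P[:,0]<.66);Q=P[m];print("floor",len(Q),rect(Q))
E
```

```text
3.8167 [472.1  26.6 250.1] [ 0.4 -1.2  0.3] 0.04963621470654309
wrist box_white 0.92 [201. 276.] 1348 ztop 102.0 mean [475.7   9.6 101. ] rect (array([475.9,   9. ]), array([33.5, 56.8]), 84.3)
wrist box_green 0.92 [238. 274.] 1284 ztop 101.9 mean [470.9 -38.1 101. ] rect (array([470.4, -39.1]), array([34.1, 58.2]), 87.4)
wrist box_brown 0.92 [163. 278.] 1503 ztop 102.1 mean [477.5  55.6 101.1] rect (array([477.3,  55.1]), array([33.8, 57.6]), 87.6)
wrist bone 0.71 [219. 317.] 920 ztop 30.1 mean [532.2 -37.8  27.7] rect (array([531.3, -56.5]), array([126.4,  39.6]), 82.9)
wrist stop_grip 0.94 [274. 276.] 250 ztop 119.8 mean [465.6 -85.6 119.6] rect (array([465.2, -86.5]), array([20.3, 20.4]), 50.5)
wall 704 (array([473.4,  19.5]), array([141.9,  71.8]), 86.2) [478.03986483  79.73171222  96.15236219]
stop 373 (array([465.5, -84.5]), array([16.3, 71.3]), 86.3)
green 1392 (array([474.4,  17.4]), array([147.3,  69.8]), 87.5)
back 1054 (array([605.6, -26.3]), array([229.3,   9. ]), 85.8)
floor 9774 (array([506. , -22.5]), array([238.5, 193.2]), 86.0)
```

```bash
python3 - <<'E'
from h import *
f=np.load("last_wrist.npz");P=cloud("wrist",f["d"]).reshape(-1,3)
im=f["p"];d=f["d"];ok=d>0;C=im[ok].astype(int)
a=np.radians(-4);u=np.array([np.cos(a),np.sin(a),0]);v=np.array([-np.sin(a),np.cos(a),0])
m=(abs(P[:,2]-.096)<.004)&(C[:,2]>C[:,0]+30)&(P[:,1]>.075)
Q=P[m]
print("wall v",np.percentile(Q@v*1000,[1,50,99]),"u",np.percentile(Q@u*1000,[1,50,99]))
m=(abs(P[:,2]-.088)<.005)&(C[:,0]>C[:,2]+40)&(P[:,1]<-.06);Q=P[m];print("stop v",np.percentile(Q@v*1000,[1,50,99]),"u",np.percentile(Q@u*1000,[1,50,99]))
m=(abs(P[:,2]-.006)<.003)&(abs(P[:,1])<.14)&(P[:,0]>.38)&(P[:,0]<.66);Q=P[m];print("floor v",np.percentile(Q@v*1000,[.2,50,99.8]),"u",np.percentile(Q@u*1000,[.2,50,99.8]))
E
python3 - <<'E'
import sys;sys.path.insert(0,'.')
E
python3 meas.py scene mat_side,mat_exam,stop_grip,box_brown; python3 meas.py side mat_side,mat_exam,stop_grip
```

```text
wall v [112.27891167 118.00609645 123.57055915] u [435.15677982 471.24246239 505.19708502]
stop v [-59.66478923 -52.51132221 -44.54391577] u [434.7566075  464.46219211 505.73476579]
floor v [-105.41665425   52.84914785  131.91163093] u [410.26286829 536.40210938 602.63988587]
4.1167 [472.   26.6 250. ] [ 0.1 -0.  -0.5] 0.04737011943688926
scene mat_side 0.82 [337. 398.] 5555 ztop 3.9 mean [501.4 323.1   2.3] rect (array([496.6, 316.4]), array([198.9, 151.4]), 83.4)
scene mat_exam 0.81 [207. 218.] 1919 ztop 4.4 mean [ 482.7 -297.3    2.6] rect (array([ 479.9, -303.8]), array([198.9, 147.2]), 86.2)
scene stop_grip 0.79 [220. 272.] 34 ztop 110.0 mean [470.2 -82.4 109.9] rect (array([469.9, -83.4]), array([11. , 20.8]), 40.8)
scene box_brown 0.56 [247. 308.] 245 ztop 100.9 mean [481.   58.4  99.8] rect (array([479.5,  61.5]), array([58.4, 39.9]), 0.1)
4.3667 [472.1  26.7 250.1] [ 0.5 -0.1  0.7] 0.04712799532801739
side mat_side 0.77 [148. 279.] 1357 ztop 5.8 mean [492.1 301.3   3.1] rect (array([495.9, 311.6]), array([202.4, 145.9]), 82.8)
side mat_exam 0.98 [316. 301.] 3876 ztop 5.2 mean [ 476.5 -311.5    2.7] rect (array([ 477.6, -307. ]), array([200. , 146.9]), 85.8)
side stop_grip 0.64 [238. 287.] 82 ztop 89.8 mean [464.6 -89.7  87.7] rect (array([463.8, -90. ]), array([19.2, 69.2]), 89.1)
```

```bash
python3 - <<'E'
from h import *
for cam in("scene","side"):
    f=np.load(f"last_{cam}.npz");P=cloud(cam,f["d"]);C=f["p"][f["d"]>0].astype(int)
    n=(abs(P[:,2])<.008)&(abs(P[:,0]-.476)<.12)&(abs(P[:,1]+.306)<.14)
    m=n&(C[:,2]>C[:,0]+40);print(cam,"sheet",rect(P[m]))
    m=n&(C[:,2]>C[:,0]+25)&(C[:,1]<70);print(cam,"strip",rect(P[m]),m.sum())
E
```

```text
scene sheet (array([ 475.3, -305.5]), array([204.8, 155.7]), 85.9)
scene strip (array([ 476.6, -306.3]), array([139.,  51.]), 85.2) 443
side sheet (array([ 477.5, -304.3]), array([202.8, 150.9]), 85.9)
side strip (array([ 476.9, -304.7]), array([140.3,  48.5]), 85.7) 951
```

>>> {"name": "move_arm", "arguments": {"plan": "5 28 -30 0 0 0; 5 28 -60 0 0 0; 5 28 -90 0 0 0; 5 28 -120 0 0 0; 5 28 -120 0 0 0; 5 28 -120 0 0 0; 5 28 -135 0 0 0;5 28 -150 0 0 0; 5 28 -165 0 0 0; 5 28 -180 0 0 0", "fingers": 0}}

```text
time_s: 5.4
tool_pos: [0.4787, 0.0552, 0.0717]
tcp_rot: [[0.998, 0.003, 0.066], [-0.066, 0.002, 0.998], [0.003, -1.0, 0.002]]
force: [0.5, 0.8, 0.7]
grip_width: 0.094
```

>>> {"name": "move_arm", "arguments": {"plan": "0 0 -10 0 0 0;0 0 -20 0 0 0;0 0 -30 0 0 0;0 0 -30 0 0 0;0 0 -30 0 0 0"}}

```text
time_s: 5.82
tool_pos: [0.4771, 0.0546, 0.0402]
tcp_rot: [[0.998, -0.0, 0.066], [-0.066, -0.0, 0.998], [-0.0, -1.0, -0.0]]
force: [0.1, -0.1, 0.8]
grip_width: 0.0935
```

```bash
python3 - <<'E'
from h import *
s=get_state();print(s["tool_pos"],s["tcp_rot"][:,0],s["force"],s["grip_width"])
im,d=read_camera("scene");a=cv2.resize(im[140:300,200:400,::-1],None,fx=3,fy=3)
im,d=read_camera("wrist");b=im[60:360,130:430,::-1]
b=cv2.resize(b,None,fx=1.6,fy=1.6);cv2.imwrite("pics/g1.png",cv2.resize(np.hstack([a,b]),(800,356)))
E
```

```text
[0.47709683 0.0545528  0.04017171] [ 9.97803559e-01 -6.62411037e-02 -4.16243908e-04] [ 0.09922181 -0.1264762   0.81398056] 0.09346905677626215
```

View pics/g1.png

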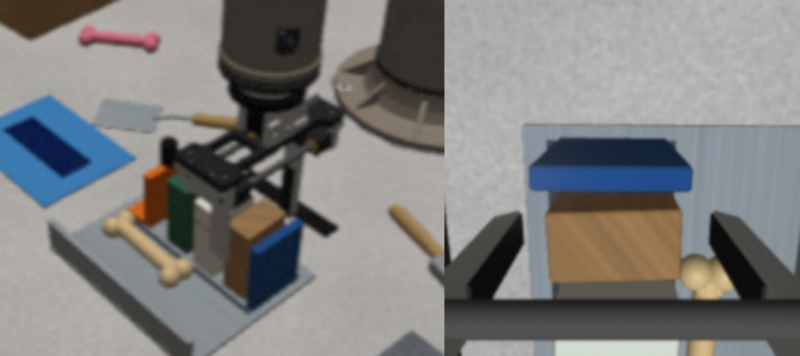

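```bash
python3 - <<'E'
from h import *
s=get_state();R=s["tcp_rot"];p=s["tool_pos"]
for cam in("wrist","scene","side"):
    im,d=read_camera(cam);P=cloud(cam,d);C=im[d>0].astype(int)
    T=(P-p)@R
    for sg in(-1,1):
        m=(sg*T[:,0]>.042)&(sg*T[:,0]<.08)&(abs(T[:,2])<.03)&(P[:,2]>.06)&(P[:,2]<.17)
        Q=T[m]
        if len(Q): print(cam,sg,len(Q),np.round(Q.min(0),3),np.round(Q.max(0),3))
    m=(abs(P[:,2]-.101)<.004)&(C[:,0]>C[:,2]+35)&(abs(P[:,0]-.477)<.04)&(P[:,1]>.02)&(P[:,1]<.1)
    Q=T[m];print("brown",len(Q),np.round(Q.min(0),3),np.round(Q.max(0),3))
    m=(abs(T[:,0])<.02)&(abs(T[:,2])<.03)&(T[:,1]>-.2)&(T[:,1]<-.065);Q=T[m]
    if len(Q): print("above",len(Q),Q.max(0))
E
```

```text
wrist -1 4111 [-0.059 -0.129 -0.013] [-0.045 -0.035  0.01 ]
wrist 1 4092 [ 0.047 -0.129 -0.011] [ 0.06  -0.035  0.01 ]
brown 6776 [-0.03  -0.063 -0.017] [ 0.03  -0.056  0.018]
above 12538 [ 0.0199901  -0.14446702  0.0283795 ]
scene -1 230 [-0.06  -0.129 -0.012] [-0.045 -0.032  0.01 ]
scene 1 188 [ 0.048 -0.107 -0.011] [ 0.061 -0.04   0.01 ]
brown 245 [-0.031 -0.064 -0.018] [ 0.03  -0.057  0.017]
above 398 [ 0.01989292 -0.14259314  0.02855338]
side -1 83 [-0.06  -0.115 -0.013] [-0.048 -0.036 -0.003]
side 1 100 [ 0.046 -0.124 -0.012] [ 0.058 -0.033  0.009]
brown 179 [-0.032 -0.064 -0.018] [ 0.027 -0.056  0.018]
above 215 [ 0.01999352 -0.06557241  0.00736574]
```

>>> {"name": "move_arm", "arguments": {"plan": "0 0 0 0 0 0;0 0 0 0 0 0;0 0 0 0 0 0;0 0 0 0 0 0;0 0 0 0 0 0;0 0 0 0 0 0;0 0 0 0 0 0;0 0 0 0 0 0", "fingers": 1, "squeeze": 20}}

```text
time_s: 6.73
tool_pos: [0.477, 0.0547, 0.04]
tcp_rot: [[0.998, -0.0, 0.066], [-0.066, 0.0, 0.998], [-0.0, -1.0, 0.0]]
force: [-0.7, 0.2, 0.9]
grip_width: 0.06
```

>>> {"name": "move_arm", "arguments": {"plan": "0 0 3 0 0 0;0 0 10 0 0 0;0 0 20 0 0 0;0 0 30 0 0 0;0 0 50 0 0 0"}}

```text
time_s: 7.15
tool_pos: [0.4763, 0.0544, 0.0904]
tcp_rot: [[0.998, -0.002, 0.066], [-0.066, -0.001, 0.998], [-0.001, -1.0, -0.001]]
force: [0.5, 0.1, -1.4]
grip_width: 0.0602
```

>>> {"name": "move_arm", "arguments": {"plan": "0 0 30 0 0 0;0 0 60 0 0 0;2 25 75 0 0 0;5 60 75 0 0 0;8 98 75 0 0 0;11 136 75 0 0 0;14 174 75 0 0 0;17 212 75 0 0 0;20 250 75 0 0 0;23 285 75 0 0 0;25 310 75 0 0 0;26 320 75 0 0 0"}}

```text
time_s: 8.15
tool_pos: [0.5022, 0.379, 0.1658]
tcp_rot: [[0.998, 0.0, 0.062], [-0.062, 0.001, 0.998], [0.0, -1.0, 0.001]]
force: [-0.5, 1.0, -2.7]
grip_width: 0.0599
```

>>> {"name": "move_arm", "arguments": {"plan": "0 0 -5 0 0 0;0 0 -30 0 0 0;0 0 -60 0 0 0;0 0 -90 0 0 0;0 0 -110 0 0 0;0 0 -120 0 0 0;0 0 -124 0 0 0;0 0 -127 0 0 0; 0 0 -127 0 0 0"}}

```text
time_s: 8.9
tool_pos: [0.5037, 0.3746, 0.039]
tcp_rot: [[0.998, 0.001, 0.066], [-0.066, 0.001, 0.998], [0.001, -1.0, 0.001]]
force: [-0.8, 1.0, -1.1]
grip_width: 0.06
```

```bash
python3 - <<'E'
from h import *
s=get_state();print(s["time_s"],s["tool_pos"],s["force"],s["grip_width"])
im,d=read_camera("scene");a=im[200:420,280:560,::-1]
im,d=read_camera("side");b=im[60:280,180:460,::-1]
cv2.imwrite("pics/g2.png",cv2.resize(np.hstack([a,b]),(800,314)))
E
```

```text
8.9 [0.5036623  0.37455238 0.0389729 ] [-0.79966582  0.96385473 -1.05795992] 0.05997198457936667
```

View pics/g2.png

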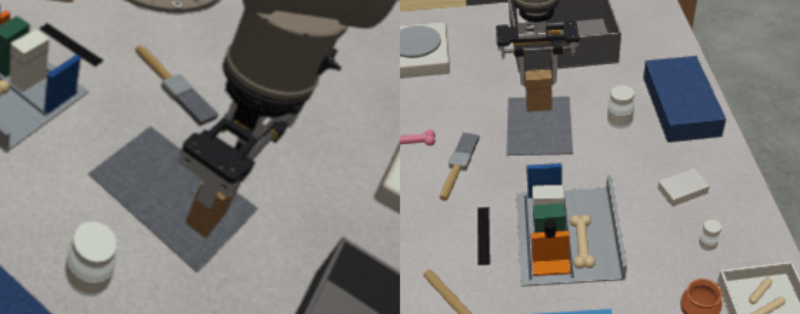

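The brown box is over the far end of the mat, upright. I lower the last bit and release.

>>> {"name": "move_arm", "arguments": {"plan": "0 0 -2 0 0 0;0 0 -2 0 0 0;0 0 -2 0 0 0"}}

```text
time_s: 9.25
tool_pos: [0.5036, 0.3752, 0.037]
tcp_rot: [[0.998, 0.001, 0.066], [-0.066, 0.001, 0.998], [0.001, -1.0, 0.001]]
force: [-0.1, 0.1, 6.4]
grip_width: 0.0599
```

>>> {"name": "move_arm", "arguments": {"plan": "0 0 0 0 0 0;0 0 0 0 0 0;0 0 0 0 0 0;0 0 0 0 0 0;0 0 0 0 0 0;0 0 30 0 0 0;0 0 65 0 0 0;0 0 100 0 0 0;-3 -40 125 0 0 0;-5 -80 125 0 0 0;-8 -120 125 0 0 0;-11 -160 125 0 0 0", "fingers": 0.1}}

```text
time_s: 10.25
tool_pos: [0.4918, 0.2132, 0.1615]
tcp_rot: [[0.998, 0.001, 0.066], [-0.066, 0.001, 0.998], [0.001, -1.0, 0.001]]
force: [1.1, -0.3, 0.5]
grip_width: 0.0844
```

>>> {"name": "move_arm", "arguments": {"plan": "-3 -40 0 0 0 0;-6 -80 0 0 0 0;-9 -120 0 0 0 0;-13 -160 0 0 0 0;-16 -195 0 0 0 0;-17 -206 -15 0 0 0;-17 -206 -40 0 0 0;-17 -206 -70 0 0 0;-17 -206 -95 0 0 0;-17 -206 -112 0 0 0;-17 -206 -122 0 0 0;-17 -206 -122 0 0 0"}}

```text
time_s: 11.25
tool_pos: [0.4739, 0.0084, 0.0376]
tcp_rot: [[0.998, -0.003, 0.066], [-0.066, -0.001, 0.998], [-0.003, -1.0, -0.001]]
force: [-0.3, -0.5, -0.0]
grip_width: 0.085
```

```bash
cat > chk.py <<'E'
from h import *
s=get_state();R=s["tcp_rot"];p=s["tool_pos"];print(s["time_s"],p,s["force"],s["grip_width"])
import sys
zt=float(sys.argv[1])
im,d=read_camera("wrist");P=cloud("wrist",d);T=(P-p)@R
m=(abs(P[:,2]-zt)<.004)&(abs(T[:,0])<.038)&(abs(T[:,2])<.06)
k=np.zeros(d.shape,np.uint8);k[d>0]=m.astype(np.uint8)
k=cv2.erode(k,np.ones((3,3)))
n,l,st,_=cv2.connectedComponentsWithStats(k)
for i in range(1,n):
    if st[i,4]>200:
        Q=P[(l[d>0]==i)];q=T[(l[d>0]==i)];print("tool x",np.round(np.percentile(q[:,0],[1,99])*1000,1),"w",np.round(np.percentile(q[:,2],[1,99])*1000,1),rect(Q),st[i])
cv2.imwrite("pics/chk.png",im[:,:,::-1])
E
python3 chk.py .101
```

```text
11.25 [0.47393254 0.00841931 0.03756943] [-0.3175548  -0.54368622 -0.01082399] 0.08500944806875763
tool x [-26.5  30.6] w [-15.6  17.2] (array([476.3,   9. ]), array([33.9, 58.7]), 84.2) [ 219  236  116   65 6556]
tool x [-28.5  28.7] w [-59.1 -45.5] (array([470.7, -43.8]), array([15. , 58.5]), 87.0) [ 219  348  106   21 2062]
```

Centred on the white box. Grip and lift.

>>> {"name": "move_arm", "arguments": {"plan": "0 0 0 0 0 0;0 0 0 0 0 0;0 0 0 0 0 0;0 0 0 0 0 0;0 0 0 0 0 0;0 0 0 0 0 0;0 0 0 0 0 0", "fingers": 1}}

```text
time_s: 11.88
tool_pos: [0.4755, 0.009, 0.0397]
tcp_rot: [[0.998, 0.001, 0.066], [-0.066, 0.001, 0.998], [0.001, -1.0, 0.001]]
force: [-1.9, 0.3, 10.8]
grip_width: 0.0601
```

>>> {"name": "move_arm", "arguments": {"plan": "0 0 3 0 0 0;0 0 15 0 0 0;0 0 45 0 0 0;0 0 80 0 0 0;0 0 115 0 0 0;2 25 125 0 0 0;5 62 125 0 0 0;8 100 125 0 0 0;11 138 125 0 0 0;14 176 125 0 0 0;17 214 125 0 0 0;20 252 125 0 0 0"}}

```text
time_s: 12.88
tool_pos: [0.4947, 0.2626, 0.1643]
tcp_rot: [[0.998, -0.0, 0.066], [-0.066, 0.0, 0.998], [-0.0, -1.0, 0.0]]
force: [0.1, 0.4, -1.9]
grip_width: 0.0603
```

>>> {"name": "move_arm", "arguments": {"plan": "1 35 0 0 0 0;1 52 0 0 0 0;1 54 -20 0 0 0;1 54 -50 0 0 0;1 54 -80 0 0 0;1 54 -105 0 0 0;1 54 -118 0 0 0;1 54 -124 0 0 0;1 54 -127 0 0 0;1 54 -128 0 0 0;1 54 -128 0 0 0"}}

```text
time_s: 13.8
tool_pos: [0.4967, 0.3152, 0.0372]
tcp_rot: [[0.998, 0.001, 0.066], [-0.066, 0.001, 0.998], [0.001, -1.0, 0.001]]
force: [0.3, 0.2, -1.9]
grip_width: 0.0602
```

>>> {"name": "move_arm", "arguments": {"plan": "0 0 0 0 0 0;0 0 0 0 0 0;0 0 0 0 0 0;0 0 0 0 0 0;0 0 0 0 0 0;0 0 30 0 0 0;0 0 65 0 0 0;0 0 100 0 0 0;-3 -40 125 0 0 0;-5 -80 125 0 0 0;-8 -120 125 0 0 0;-11 -160 125 0 0 0", "fingers": 0.1}}

```text
time_s: 14.8
tool_pos: [0.4849, 0.1534, 0.1617]
tcp_rot: [[0.998, 0.001, 0.065], [-0.065, 0.001, 0.998], [0.001, -1.0, 0.001]]
force: [1.2, -0.6, 0.1]
grip_width: 0.0843
```

>>> {"name": "move_arm", "arguments": {"plan": "-3 -40 0 0 0 0;-6 -80 0 0 0 0;-9 -120 0 0 0 0;-12 -158 0 0 0 0;-15 -188 0 0 0 0;-15 -194 -15 0 0 0;-15 -194 -40 0 0 0;-15 -194 -70 0 0 0;-15 -194 -95 0 0 0;-15 -194 -112 0 0 0;-15 -194 -122 0 0 0;-15 -194 -122 0 0 0"}}

```text
time_s: 15.8
tool_pos: [0.469, -0.0394, 0.0377]
tcp_rot: [[0.998, -0.003, 0.066], [-0.066, -0.001, 0.998], [-0.003, -1.0, -0.001]]
force: [-1.8, -0.0, -0.2]
grip_width: 0.0847
```

```bash
python3 chk.py .101; python3 meas.py side box_white,box_brown
```

```text
15.8 [ 0.46902841 -0.03936085  0.03766804] [-1.83390298 -0.00995154 -0.21231523] 0.08474692954587655
tool x [-26.7  30.1] w [-16.1  16.5] (array([470.8, -39.6]), array([33.8, 58.5]), 88.1) [ 217  237  115   64 6602]
15.85 [469.7 -39.4  38.8] [-0.6  0.1  1. ] 0.08424613130542813
```

View pics/last_side.png

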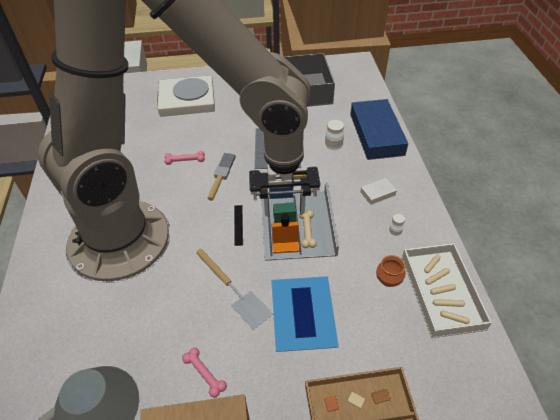

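The arm hides the mat in the side view. The gripper is centred over the green box at (285,210).

>>> {"name": "move_arm", "arguments": {"plan": "0 0 0 0 0 0;0 0 0 0 0 0;0 0 0 0 0 0;0 0 0 0 0 0;0 0 0 0 0 0;0 0 0 0 0 0;0 0 0 0 0 0", "fingers": 1}}

```text
time_s: 16.58
tool_pos: [0.4702, -0.039, 0.0393]
tcp_rot: [[0.998, 0.0, 0.066], [-0.066, 0.0, 0.998], [0.0, -1.0, 0.0]]
force: [-2.4, 0.6, 7.7]
grip_width: 0.0605
```

>>> {"name": "move_arm", "arguments": {"plan": "0 0 3 0 0 0;0 0 15 0 0 0;0 0 45 0 0 0;0 0 80 0 0 0;0 0 115 0 0 0;2 25 125 0 0 0;4 62 125 0 0 0;7 100 125 0 0 0;10 138 125 0 0 0;13 176 125 0 0 0;16 214 125 0 0 0;18 252 125 0 0 0"}}

```text
time_s: 17.58
tool_pos: [0.4877, 0.2147, 0.1641]
tcp_rot: [[0.998, -0.0, 0.066], [-0.066, 0.0, 0.998], [-0.0, -1.0, 0.0]]
force: [0.8, -0.6, -0.8]
grip_width: 0.0598
```

>>> {"name": "move_arm", "arguments": {"plan": "0 25 0 0 0 0;1 40 0 0 0 0;1 42 -20 0 0 0;1 42 -50 0 0 0;1 42 -80 0 0 0;1 42 -105 0 0 0;1 42 -118 0 0 0;1 42 -124 0 0 0;1 42 -127 0 0 0;1 42 -128 0 0 0;1 42 -128 0 0 0"}}

```text
time_s: 18.5
tool_pos: [0.4897, 0.2549, 0.0368]
tcp_rot: [[0.998, 0.001, 0.066], [-0.066, 0.001, 0.998], [0.001, -1.0, 0.001]]
force: [-0.4, -0.2, -2.2]
grip_width: 0.0598
```

>>> {"name": "move_arm", "arguments": {"plan": "0 0 0 0 0 0;0 0 0 0 0 0;0 0 0 0 0 0;0 0 0 0 0 0;0 0 0 0 0 0;0 0 30 0 0 0;0 0 65 0 0 0;3 -25 95 0 0 0;8 -60 120 0 0 0;14 -98 125 0 0 0;19 -136 125 0 0 0;25 -174 125 0 0 0", "fingers": 0.1}}

```text
time_s: 19.5
tool_pos: [0.5143, 0.0794, 0.162]
tcp_rot: [[0.998, 0.001, 0.065], [-0.065, 0.001, 0.998], [0.001, -1.0, 0.001]]
force: [0.9, 0.1, -1.5]
grip_width: 0.0847
```

>>> {"name": "move_arm", "arguments": {"plan": "5 -38 0 0 0 0;9 -75 0 0 0 0;13 -110 0 0 0 0;16 -130 0 0 0 0;17 -137 0 0 0 0;17 -137 0 0 0 0;17 -137 0 0 0 0"}}

```text
time_s: 20.08
tool_pos: [0.531, -0.0554, 0.161]
tcp_rot: [[0.998, -0.0, 0.066], [-0.066, 0.0, 0.998], [-0.0, -1.0, 0.0]]
force: [0.2, 1.0, 0.1]
grip_width: 0.0848
```

```bash
python3 meas.py wrist bone,stop_grip; python3 - <<'E'
from h import *
f=np.load("last_wrist.npz");P=cloud("wrist",f["d"]);C=f["p"][f["d"]>0].astype(int)
m=(P[:,2]>.014)&(P[:,2]<.045)&(C[:,0]>C[:,2]+30)&(abs(P[:,0]-.531)<.05)&(abs(P[:,1]+.056)<.09)
Q=P[m];print(rect(Q),len(Q)); 
a=np.radians(-6);v=np.array([-np.sin(a),np.cos(a),0]);
S=Q[abs((Q-Q.mean(0))@v)<.035];l=cv2.fitLine((S[:,:2]*1000).astype(np.float32),cv2.DIST_L2,0,.01,.01).ravel();print(l,np.degrees(np.arctan2(l[1],l[0])),np.percentile(S[:,2],95))
E
```

```text
20.0833 [531.  -55.4 161. ] [0.2 1.  0.1] 0.08475997571379555
wrist bone 0.62 [189. 278.] 2292 ztop 30.0 mean [533.3 -51.8  27.8] rect (array([532.9, -55.7]), array([126.3,  40.2]), 84.2)
wrist stop_grip 0.9 [235. 218.] 90 ztop 102.9 mean [472.  -80.6 102.9] rect (array([471.4, -82.1]), array([ 6.9, 19.9]), 36.9)
(array([518.3, -58.6]), array([134.9,  69. ]), 84.1) 2627
[ 4.6876982e-01  8.8332033e-01  5.2765259e+02 -5.9169014e+01] 62.045525 0.03419827050940386
```

View pics/last_wrist.png

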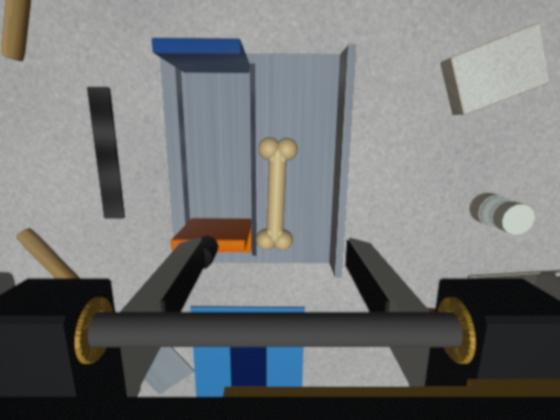

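```bash
python3 - <<'E'
from h import *
s=get_state();R=s["tcp_rot"];p=s["tool_pos"]
for cam in("wrist","scene","side"):
    im,d=read_camera(cam);P=cloud(cam,d);T=(P-p)@R
    m=(abs(T[:,0])<.1)&(abs(T[:,2])<.06)&(T[:,1]<-.06)&(T[:,1]>-.3)&~((abs(T[:,2])<.013)&(abs(T[:,0])<.065))&(P[:,2]>.125)
    Q=T[m]*1000
    print(cam,len(Q))
    if len(Q)==0: continue
    h=np.histogram(Q[:,1],np.arange(-300,-50,10));
    print([(int(b),int(n)) for b,n in zip(h[1],h[0]) if n])
    low=Q[Q[:,1]>-150];print(np.round(low.min(0)),np.round(low.max(0)))
    for a in(-100,-80,-60,-40,-20,0,20,40,60,80):
        for w in (-60,-40,-20,0,20,40):
            q=Q[(Q[:,0]>a)&(Q[:,0]<a+20)&(Q[:,2]>w)&(Q[:,2]<w+20)]
            if len(q)>3: print((a,w,int(np.percentile(q[:,1],98))),end=" ")
    print()
E
```

```text
wrist 53201
[(-180, 2846), (-170, 12564), (-160, 24784), (-150, 11486), (-140, 1521)]
[ -73. -150.   13.] [  78. -133.   34.]
(-80, 20, -133) (-60, 0, -145) (-60, 20, -138) (-40, 0, -148) (-40, 20, -146) (-20, 0, -149) (-20, 20, -146) (0, 0, -158) (0, 20, -146) (20, 0, -158) (20, 20, -146) (40, 0, -145) (40, 20, -138) (60, 0, -155) (60, 20, -134) 
scene 3556
[(-300, 201), (-290, 203), (-280, 224), (-270, 202), (-260, 223), (-250, 31), (-240, 176), (-230, 145), (-220, 96), (-210, 75), (-200, 116), (-190, 131), (-180, 721), (-170, 283), (-160, 289), (-150, 328), (-140, 112)]
[ -81. -150.  -34.] [  82. -132.   35.]
(-100, -20, -172) (-100, 0, -174) (-100, 20, -134) (-80, -20, -174) (-80, 0, -151) (-80, 20, -135) (-60, 0, -142) (-60, 20, -137) (-40, 0, -175) (-40, 20, -145) (-40, 40, -255) (-20, 0, -158) (-20, 20, -144) (-20, 40, -251) (0, -40, -148) (0, -20, -166) (0, 0, -157) (0, 20, -146) (0, 40, -250) (20, -40, -148) (20, -20, -166) (20, 0, -158) (20, 20, -146) (20, 40, -251) (40, -40, -173) (40, -20, -166) (40, 0, -156) (40, 20, -137) (60, -40, -143) (60, -20, -135) (60, 0, -136) (6
[... 245 characters left out ...]
6), (-170, 209), (-160, 230), (-150, 214), (-140, 35)]
[ -81. -150.  -37.] [  80. -132.   24.]
(-100, -40, -139) (-100, -20, -172) (-100, 0, -170) (-100, 20, -171) (-80, -40, -136) (-80, -20, -173) (-80, 0, -172) (-80, 20, -172) (-60, -40, -138) (-60, -20, -154) (-60, 0, -173) (-60, 20, -173) (-40, -60, -252) (-40, -40, -146) (-40, -20, -156) (-20, -60, -250) (-20, -40, -146) (-20, -20, -156) (0, -60, -250) (0, -40, -145) (0, -20, -159) (20, -60, -251) (20, -40, -146) (20, -20, -170) (20, 0, -159) (20, 20, -144) (40, -40, -137) (40, -20, -152) (40, 0, -148) (40, 20, -147) (60, -40, -136) (60, -20, -142) (60, 0, -163) (60, 20, -171) (80, -40, -150) (80, -20, -172) (80, 0, -172) (80, 20, -172)
```

>>> {"name": "move_arm", "arguments": {"plan": "4 22 -20 0 0 -0.035;4 22 -50 0 0 -0.035;4 22 -80 0 0 -0.035;4 22 -105 0 0 -0.035;4 22 -125 0 0 -0.035;4 22 -143 0 0 -0.035;4 22 -158 0 0 -0.035;4 22 -168 0 0 -0.035;4 22 -168 0 0 -0.035"}}

```text
time_s: 21.13
tool_pos: [0.534, -0.0338, -0.0086]
tcp_rot: [[0.995, -0.003, 0.1], [-0.1, -0.0, 0.995], [-0.003, -1.0, -0.001]]
force: [0.2, -0.2, -0.3]
grip_width: 0.0845
```

>>> {"name": "move_arm", "arguments": {"plan": "0 0 -5 0 0 0;0 0 -10 0 0 0;0 0 -14 0 0 0;0 0 -17 0 0 0;0 0 -17 0 0 0;0 0 -17 0 0 0"}}

```text
time_s: 21.63
tool_pos: [0.5351, -0.0341, -0.0238]
tcp_rot: [[0.995, 0.0, 0.101], [-0.101, 0.0, 0.995], [0.0, -1.0, 0.0]]
force: [0.1, 0.4, -0.4]
grip_width: 0.0847
```

```bash
python3 - <<'E'
from h import *
s=get_state();R=s["tcp_rot"];p=s["tool_pos"];print(s["time_s"],p,s["force"],s["grip_width"])
im,d=read_camera("wrist");cv2.imwrite("pics/w3.png",im[:,:,::-1])
P=cloud("wrist",d);T=(P-p)@R;C=im[d>0].astype(int)
m=(C[:,0]>C[:,2]+40)&(P[:,2]>.01)&(P[:,2]<.04)&(abs(T[:,0])<.04)&(abs(T[:,2])<.1)
print(np.percentile(T[m],[1,99],axis=0))
for sg in(-1,1):
    m=(sg*T[:,0]>.03)&(sg*T[:,0]<.08)&(abs(T[:,2])<.012)&(T[:,1]>-.1)&(P[:,2]<.1);print(P[m].min(0),np.percentile(P[m][:,2],2))
E
```

```text
21.6333 [ 0.53513477 -0.03412596 -0.02383018] [ 0.11668494  0.41884631 -0.42948775] 0.08473216427726125
[[-0.03641194 -0.06147945 -0.08863211]
 [ 0.01909374 -0.03846821  0.03936856]]
[ 0.45467029 -0.04286131  0.00406855] 0.005317275010364915
[ 0.56402837 -0.05302089  0.00446452] 0.005434361207092286
```

View pics/w3.png

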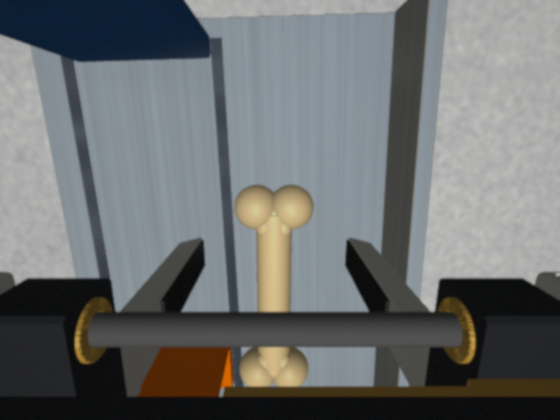

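The jaws straddle the ivory bone's shaft, pixels (273,215)–(273,370). Closing now.

>>> {"name": "move_arm", "arguments": {"plan": "0 0 0 0 0 0;0 0 0 0 0 0;0 0 0 0 0 0;0 0 0 0 0 0;0 0 0 0 0 0;0 0 0 0 0 0;0 0 0 0 0 0;0 0 0 0 0 0;0 0 0 0 0 0;0 0 0 0 0 0;0 0 0 0 0 0;0 0 0 0 0 0", "fingers": 1, "squeeze": 35}}

```text
time_s: 22.68
tool_pos: [0.535, -0.0341, -0.0239]
tcp_rot: [[0.995, -0.0, 0.101], [-0.101, 0.0, 0.995], [-0.0, -1.0, 0.0]]
force: [0.1, 0.5, 0.4]
grip_width: 0.019
```

>>> {"name": "move_arm", "arguments": {"plan": "0 0 2 0 0 0;0 0 6 0 0 0;0 0 12 0 0 0;0 0 20 0 0 0;0 0 30 0 0 0;0 0 30 0 0 0"}}

```text
time_s: 23.18
tool_pos: [0.5362, -0.0342, 0.0082]
tcp_rot: [[0.995, 0.002, 0.101], [-0.101, 0.0, 0.995], [0.002, -1.0, 0.001]]
force: [0.7, 0.2, -1.2]
grip_width: 0.0191
```

```bash
python3 - <<'E'
from h import *
s=get_state();print(s["time_s"],s["tool_pos"],s["force"],s["grip_width"])
a,_=read_camera("wrist");b,_=read_camera("scene")
cv2.imwrite("pics/g4.png",np.hstack([a[100:400,100:450],cv2.resize(b[160:300,200:360],(343,300))])[:,:,::-1])
E
```

```text
23.1833 [ 0.53623811 -0.03416004  0.00819655] [ 0.72849177  0.17454135 -1.17768518] 0.01906114282202856
```

View pics/g4.png

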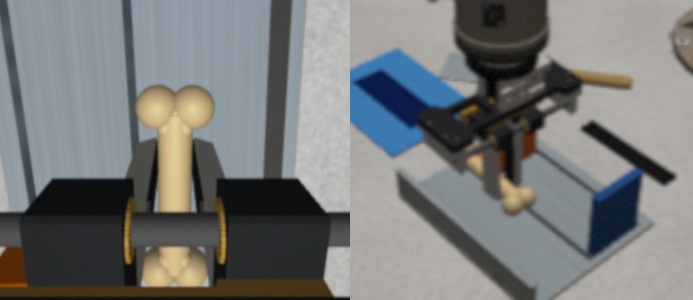

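>>> {"name": "move_arm", "arguments": {"plan": "0 0 35 0 0 0;0 0 70 0 0 0;-3 -15 95 0 0 0;-11 -50 100 0 0 0.01;-20 -88 100 0 0 0.02;-28 -125 100 0 0 0.024;-37 -162 100 0 0 0.024;-45 -198 100 0 0 0.024;-53 -230 100 0 0 0.024;-57 -248 95 0 0 0.024;-57 -250 80 0 0 0.024;-57 -250 50 0 0 0.024"}}

```text
time_s: 24.28
tool_pos: [0.479, -0.2868, 0.0575]
tcp_rot: [[0.997, 0.004, 0.08], [-0.08, -0.002, 0.997], [0.004, -1.0, -0.001]]
force: [1.3, 1.4, -1.4]
grip_width: 0.019
```

>>> {"name": "move_arm", "arguments": {"plan": "0 0 -30 0 0 0;0 0 -50 0 0 0;0 0 -65 0 0 0;0 0 -73 0 0 0;0 0 -73 0 0 0;0 0 -73 0 0 0"}}

```text
time_s: 24.78
tool_pos: [0.478, -0.2843, -0.0168]
tcp_rot: [[0.997, -0.0, 0.077], [-0.077, -0.0, 0.997], [-0.0, -1.0, -0.0]]
force: [0.0, 0.1, -1.9]
grip_width: 0.0187
```

```bash
python3 - <<'E'
from h import *
s=get_state();R=s["tcp_rot"];p=s["tool_pos"];print(s["time_s"],p,R[:,0],s["force"],s["grip_width"])
a,d=read_camera("wrist");b,d2=read_camera("side")
cv2.imwrite("pics/g5.png",np.hstack([a[100:400,100:450],cv2.resize(b[260:380,230:370],(350,300))])[:,:,::-1])
f=b;P=cloud("side",d2);C=b[d2>0].astype(int)
m=(C[:,0]>C[:,2]+30)&(abs(P[:,0]-.476)<.05)&(abs(P[:,1]+.305)<.09)&(P[:,2]<.06)&(P[:,2]>.005);print(m.sum(),rect(P[m]),np.percentile(P[m][:,2],[2,98]))
E
```

```text
24.7833 [ 0.47795599 -0.28431628 -0.01675541] [ 9.97011759e-01 -7.72486538e-02 -4.45769956e-04] [ 0.04956263  0.07585648 -1.92385899] 0.018719242597390995
411 (array([ 481.9, -314.6]), array([118.3,  40.5]), 76.4) [0.0261998  0.03888537]
```

View pics/g5.png

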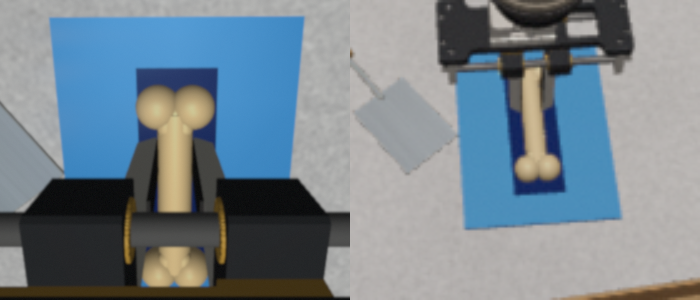

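>>> {"name": "move_arm", "arguments": {"plan": "0 0 -4 0 0 0;0 0 -8 0 0 0;0 0 -10 0 0 0;0 0 -10 0 0 0"}}

```text
time_s: 25.22
tool_pos: [0.4783, -0.284, -0.027]
tcp_rot: [[0.997, 0.0, 0.077], [-0.077, 0.0, 0.997], [0.0, -1.0, 0.0]]
force: [-0.1, 0.9, 1.2]
grip_width: 0.0193
```

>>> {"name": "move_arm", "arguments": {"plan": "0 0 0 0 0 0;0 0 0 0 0 0;0 0 0 0 0 0;0 0 0 0 0 0;0 0 0 0 0 0;0 0 0 0 0 0;0 0 20 0 0 0;0 0 50 0 0 0;0 0 90 0 0 0;0 0 130 0 0 0;0 0 170 0 0 0;5 20 205 0 0 0", "fingers": 0.45}}

```text
time_s: 26.22
tool_pos: [0.4818, -0.2674, 0.1808]
tcp_rot: [[0.997, 0.001, 0.082], [-0.082, -0.002, 0.997], [0.001, -1.0, -0.002]]
force: [1.1, 1.4, 0.4]
grip_width: 0.0516
```

```bash
python3 - <<'E'
from h import *
s=get_state();print(s["time_s"],s["tool_pos"],s["tcp_rot"][:,0],s["grip_width"])
a,d=read_camera("wrist");b,d2=read_camera("side")
cv2.imwrite("pics/g6.png",np.hstack([a[80:380,100:450],cv2.resize(b[260:380,230:370],(350,300))])[:,:,::-1])
for cam,b,d2 in(("wrist",a,d),("side",b,d2)):
    P=cloud(cam,d2);C=b[d2>0].astype(int)
    m=(C[:,0]>C[:,2]+30)&(abs(P[:,0]-.476)<.05)&(abs(P[:,1]+.305)<.09)&(P[:,2]<.04)&(P[:,2]>.005);print(m.sum(),rect(P[m]),np.percentile(P[m][:,2],[2,98]))
E
python3 meas.py scene bone,box_white,box_green,box_brown; python3 meas.py side box_white,box_green,box_brown
```

```text
26.2167 [ 0.48179125 -0.2673731   0.18081151] [ 9.96662150e-01 -8.16308228e-02  9.83400301e-04] 0.05156110506993467
1993 (array([ 483.7, -300.3]), array([124.2,  40.5]), 85.6) [0.0211442  0.03030322]
492 (array([ 475.5, -308. ]), array([126. ,  41.2]), 85.1) [0.01518766 0.02873363]
26.3167 [ 486.3 -263.2  182.9] [-0.   0.  -1.2] 0.05168208170785731
scene bone 0.81 [158. 254.] 109 ztop 23.0 mean [ 230.9 -422.3   20.9] rect (array([ 231.2, -422.7]), array([ 30.7, 118.4]), 31.5)
scene box_white 0.75 [318. 404.] 416 ztop 97.8 mean [499.9 316.   96.9] rect (array([497. , 315.6]), array([31.7, 61. ]), 83.0)
scene box_green 0.96 [300. 381.] 350 ztop 97.9 mean [493.5 256.6  96.9] rect (array([491.2, 255.9]), array([30.5, 59.7]), 86.4)
scene box_brown 0.78 [338. 429.] 463 ztop 97.9 mean [507.3 376.9  97. ] rect (array([504.7, 376.5]), array([31.2, 60.5]), 87.8)
26.5667 [ 482.2 -264.2  176.9] [ 0.1  1.2 -0.3] 0.05158532629537794
side box_green 0.66 [154. 274.] 19 ztop 73.6 mean [466.6 240.1  74.7] rect (array([466.7, 239.7]), array([11.3, 16.7]), 51.0)
```

View pics/g6.png

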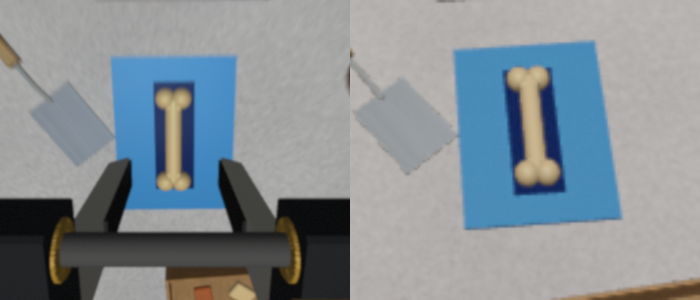

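View pics/last_side.png

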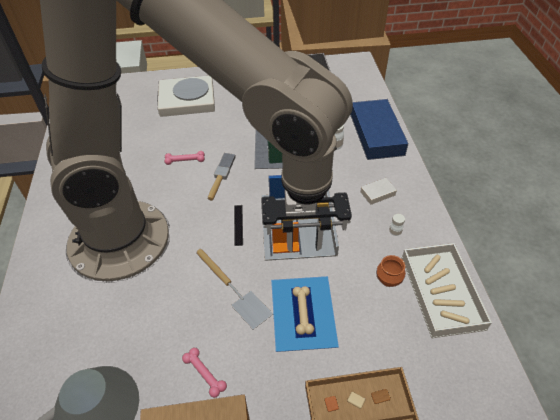

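Bone lies along the strip at (304,313) in the side view, and the scene camera sees all three boxes standing. Next is white, back to the rack.

>>> {"name": "move_arm", "arguments": {"plan": "1 40 0 0 0 0.007;2 80 0 0 0 0.007;3 120 0 0 0 0.007;4 160 0 0 0 0.007;5 200 0 0 0 0.007;6 240 0 0 0 0.007;7 280 0 0 0 0.007;8 320 0 0 0 0.007;9 360 0 0 0 0.007;10 400 0 0 0 0.007;11 440 0 0 0 0.007;12 480 0 0 0 0.007", "fingers": 0.1, "squeeze": 20}}

```text
time_s: 27.77
tool_pos: [0.4947, 0.2176, 0.1777]
tcp_rot: [[0.998, -0.0, 0.07], [-0.07, -0.0, 0.998], [-0.0, -1.0, -0.0]]
force: [1.8, -0.6, 0.7]
grip_width: 0.0844
```

>>> {"name": "move_arm", "arguments": {"plan": "1 38 0 0 0 0;2 70 0 0 0 0;2 92 0 0 0 0;2 99 0 0 0 0;2 99 -30 0 0 0;2 99 -60 0 0 0;2 99 -90 0 0 0;2 99 -115 0 0 0;2 99 -132 0 0 0;2 99 -140 0 0 0;2 99 -140 0 0 0;2 99 -140 0 0 0"}}

```text
time_s: 28.77
tool_pos: [0.4975, 0.3143, 0.0384]
tcp_rot: [[0.997, 0.0, 0.071], [-0.071, -0.0, 0.997], [0.0, -1.0, -0.0]]
force: [0.6, 0.1, 0.6]
grip_width: 0.0847
```

```bash
python3 chk.py .098
```

```text
28.7667 [0.49751745 0.31434303 0.03844292] [0.57800509 0.13786715 0.59176334] 0.08473900540767544
tool x [-25.8  31.3] w [45.2 59.5] (array([504.1, 366. ]), array([15.1, 58.8]), 86.1) [ 217  154  122   31 3393]
tool x [-28.6  28.3] w [-15.1  17.3] (array([497.4, 315.1]), array([33.8, 58.4]), 84.1) [ 217  234  113   63 6273]
tool x [-31.4  25.5] w [-59.1 -48.1] (array([490.7, 261.2]), array([12.2, 58.1]), 86.5) [ 216  348  103   17 1643]
```

>>> {"name": "move_arm", "arguments": {"plan": "0 0 0 0 0 0;0 0 0 0 0 0;0 0 0 0 0 0;0 0 0 0 0 0;0 0 0 0 0 0;0 0 0 0 0 0;0 0 0 0 0 0", "fingers": 1}}

```text
time_s: 29.4
tool_pos: [0.4972, 0.3152, 0.0385]
tcp_rot: [[0.998, 0.0, 0.07], [-0.07, 0.001, 0.998], [0.0, -1.0, 0.001]]
force: [-2.6, 0.2, 6.3]
grip_width: 0.0603
```

>>> {"name": "move_arm", "arguments": {"plan": "0 0 3 0 0 0;0 0 15 0 0 0;0 0 45 0 0 0;0 0 80 0 0 0;0 0 115 0 0 0;-2 -25 128 0 0 0;-6 -63 128 0 0 0;-9 -101 128 0 0 0;-13 -139 128 0 0 0;-16 -177 128 0 0 0;-19 -210 128 0 0 0;-21 -235 128 0 0 0"}}

```text
time_s: 30.4
tool_pos: [0.4754, 0.0768, 0.1669]
tcp_rot: [[0.997, 0.0, 0.072], [-0.072, 0.001, 0.997], [0.0, -1.0, 0.001]]
force: [-0.5, 0.2, -1.9]
grip_width: 0.06
```

>>> {"name": "move_arm", "arguments": {"plan": "-1 -17 0 0 0 0;-1 -20 0 0 0 0;-1 -20 -30 0 0 0;-1 -20 -60 0 0 0;-1 -20 -80 0 0 0;-1 -20 -100 0 0 0;-1 -20 -110 0 0 0;-1 -20 -110 0 0 0"}}

```text
time_s: 31.07
tool_pos: [0.474, 0.06, 0.0548]
tcp_rot: [[0.998, -0.003, 0.07], [-0.07, -0.001, 0.998], [-0.003, -1.0, -0.001]]
force: [-0.3, 0.0, -1.9]
grip_width: 0.0602
```

```bash
cat > rk.py <<'E'
from h import *
a=np.radians(-4);u=np.array([np.cos(a),np.sin(a),0]);v=np.array([-np.sin(a),np.cos(a),0])
s=get_state();p=s["tool_pos"];R=s["tcp_rot"];print(s["time_s"],"TCP uvz",np.round([p@u*1000-515,p@v*1000-12,p[2]*1000],1),"yaw",np.degrees(np.arctan2(R[1,0],R[0,0])),np.round(s["force"],1),s["grip_width"])
im,d=read_camera("wrist");cv2.imwrite("pics/rk.png",im[:,:,::-1]);P=cloud("wrist",d);C=im[d>0].astype(int)
m=(abs(P[:,2]-.096)<.004)&(C[:,2]>C[:,0]+30)&(P@v>.1)&(P@v<.14);Q=P[m]
if len(Q)>50: print("wall y",np.round(np.percentile(Q@v*1000-12,[2,98]),1),"x",np.round(np.percentile(Q@u*1000-515,[1,99]),1))
m=(P[:,2]>.098)&(P[:,2]<.125)&(abs(P@u-.47)<.04)&(P@v<.108)&(P@v>-.04)
k=np.zeros(d.shape,np.uint8);k[d>0]=m;k=cv2.erode(k,np.ones((3,3)));n,l,st,_=cv2.connectedComponentsWithStats(k)
for i in range(1,n):
    if st[i,4]>150:
        Q=P[l[d>0]==i];print("box z",round(np.median(Q[:,2])*1000,1),"x",np.round(np.percentile(Q@u*1000-515,[1,99]),1),"y",np.round(np.percentile(Q@v*1000-12,[1,99]),1),rect(Q),"col",C[l[d>0]==i].mean(0).astype(int))
E
python3 rk.py
```

```text
31.0667 TCP uvz [-46.3  80.9  54.8] yaw -3.988816541398676 [-0.3  0.  -1.9] 0.06016750343689749
wall y [100.4 111.9] x [-78.2  -8.9]
box z 115.9 x [-81.8  -8.1] y [64.7 95. ] (array([475.2,  58.8]), array([31.9, 78.5]), 85.6) col [190 198 193]
```

View pics/rk.png

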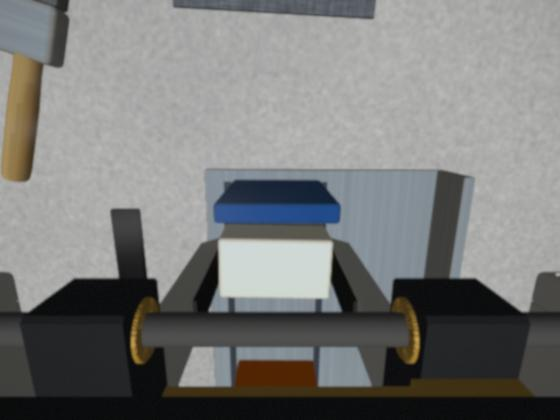

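>>> {"name": "move_arm", "arguments": {"plan": "0 0.7 -5 0 0 0;0 1.5 -10 0 0 0;0 1.5 -13 0 0 0;0 1.5 -14 0 0 0;0 1.5 -14 0 0 0;0 1.5 -14 0 0 0"}}

```text
time_s: 31.62
tool_pos: [0.4752, 0.0614, 0.0423]
tcp_rot: [[0.998, 0.0, 0.07], [-0.07, 0.0, 0.998], [0.0, -1.0, 0.0]]
force: [0.2, -0.1, -3.0]
grip_width: 0.0599
```

>>> {"name": "move_arm", "arguments": {"plan": "0 0 0 0 0 0;0 0 0 0 0 0;0 0 0 0 0 0;0 0 0 0 0 0;0 0 0 0 0 0;0 0 30 0 0 0;0 0 65 0 0 0;0 0 100 0 0 0;3 25 125 0 0 0;6 60 125 0 0 0;7 97 125 0 0 0;9 134 125 0 0 0", "fingers": 0.1}}

```text
time_s: 32.62
tool_pos: [0.4841, 0.1971, 0.1679]
tcp_rot: [[0.997, 0.001, 0.071], [-0.071, 0.002, 0.997], [0.001, -1.0, 0.002]]
force: [1.2, -0.1, -0.0]
grip_width: 0.0847
```

>>> {"name": "move_arm", "arguments": {"plan": "3 35 0 0 0 0;5 58 0 0 0 0;5 59 -25 0 0 0;5 59 -55 0 0 0;5 59 -85 0 0 0;5 59 -110 0 0 0;5 59 -123 0 0 0;5 59 -129 0 0 0;5 59 -129 0 0 0;5 59 -129 0 0 0"}}

```text
time_s: 33.45
tool_pos: [0.4894, 0.2545, 0.0386]
tcp_rot: [[0.998, 0.0, 0.07], [-0.07, 0.0, 0.998], [0.0, -1.0, 0.0]]
force: [0.0, 0.6, 0.0]
grip_width: 0.0844
```

```bash
python3 chk.py .098
```

```text
33.45 [0.48943869 0.25446007 0.03859585] [0.01440592 0.63920566 0.01853174] 0.08439252707986591
tool x [-27.6  29.4] w [-15.5  16.8] (array([490.2, 254.8]), array([33.5, 58.6]), 87.3) [ 217  235  113   62 6313]
```

>>> {"name": "move_arm", "arguments": {"plan": "0 0 0 0 0 0;0 0 0 0 0 0;0 0 0 0 0 0;0 0 0 0 0 0;0 0 0 0 0 0;0 0 0 0 0 0;0 0 0 0 0 0", "fingers": 1}}

```text
time_s: 34.08
tool_pos: [0.4892, 0.2546, 0.0385]
tcp_rot: [[0.998, 0.0, 0.07], [-0.07, 0.001, 0.998], [0.0, -1.0, 0.001]]
force: [-1.4, 0.8, 7.0]
grip_width: 0.0597
```

>>> {"name": "move_arm", "arguments": {"plan": "0 0 3 0 0 0;0 0 15 0 0 0;0 0 45 0 0 0;0 0 80 0 0 0;0 0 115 0 0 0;-2 -25 130 0 0 0;-4 -63 130 0 0 0;-7 -101 130 0 0 0;-9 -139 130 0 0 0;-12 -177 130 0 0 0;-14 -205 130 0 0 0;-16 -225 130 0 0 0"}}

```text
time_s: 35.08
tool_pos: [0.4725, 0.0263, 0.169]
tcp_rot: [[0.997, 0.0, 0.073], [-0.073, 0.001, 0.997], [0.0, -1.0, 0.001]]
force: [0.3, -0.1, -1.6]
grip_width: 0.06
```

>>> {"name": "move_arm", "arguments": {"plan": "0 -5 0 0 0 0;0 -5 0 0 0 0;0 -5 -15 0 0 0;0 -5 -23 0 0 0;0 -5 -23 0 0 0;0 -5 -23 0 0 0"}}

```text
time_s: 35.58
tool_pos: [0.4728, 0.025, 0.1449]
tcp_rot: [[0.998, -0.001, 0.069], [-0.069, -0.001, 0.998], [-0.001, -1.0, -0.001]]
force: [0.2, 0.7, -1.5]
grip_width: 0.06
```

```bash
python3 rk.py; python3 - <<'E'
from h import *
a=np.radians(-4);u=np.array([np.cos(a),np.sin(a),0]);v=np.array([-np.sin(a),np.cos(a),0])
im,d=read_camera("wrist");P=cloud("wrist",d)
m=(P[:,2]>.13)&(P[:,2]<.225)&(abs(P@u-.47)<.028)&(abs(P@v-.06)<.04);Q=P[m]
print("held z",np.percentile(Q[:,2],[50]),"y",np.percentile(Q@v*1000-12,[1,99]),rect(Q))
E
```

```text
35.5833 TCP uvz [-45.1  45.9 144.9] yaw -3.9576508716750456 [ 0.2  0.7 -1.5] 0.06000797288771255
wall y [100.3 111.5] x [-78.7  -9.2]
box z 101.6 x [-73.2 -16.4] y [66.4 95.1] (array([475.5,  59.4]), array([29.8, 58.1]), 85.9) col [216 222 225]
held z [0.20475117] y [29.44219555 62.90857507] (array([473. ,  24.8]), array([34.9, 56.4]), 87.0)
```

View pics/rk.png

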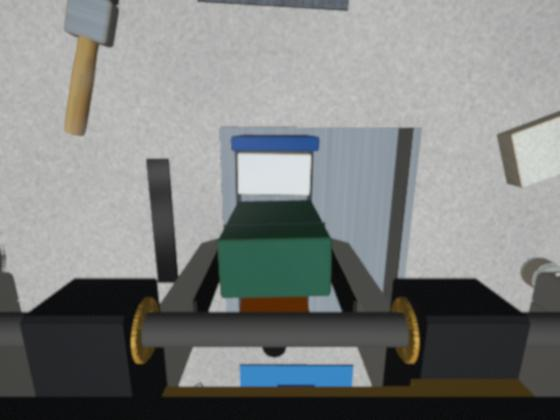

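>>> {"name": "move_arm", "arguments": {"plan": "0 -3 0 0 0 0;0 -3 -12 0 0 0;0 -3 -30 0 0 0;0 -3 -50 0 0 0;0 -3 -70 0 0 0;0 -3 -85 0 0 0;0 -3 -95 0 0 0;0 -3 -101 0 0 0;0 -3 -103 0 0 0;0 -3 -103 0 0 0"}}

```text
time_s: 36.52
tool_pos: [0.4733, 0.0213, 0.0422]
tcp_rot: [[0.998, 0.0, 0.07], [-0.07, -0.0, 0.998], [0.0, -1.0, 0.0]]
force: [-0.4, -0.3, -1.8]
grip_width: 0.0599
```

```bash
python3 rk.py
```

```text
36.5167 TCP uvz [-44.4  42.3  42.2] yaw -4.024884167345603 [-0.4 -0.3 -1.8] 0.059868050578767165
wall y [100.3 111.6] x [-78.9  -9.4]
box z 101.6 x [-73.4 -16.3] y [65.9 95. ] (array([475.4,  59.4]), array([30.5, 58.9]), 85.8) col [219 225 225]
box z 102.4 x [-81.9  -7.7] y [26.6 58.7] (array([473.1,  21.4]), array([33.6, 78.9]), 87.3) col [47 88 73]
```

View pics/rk.png

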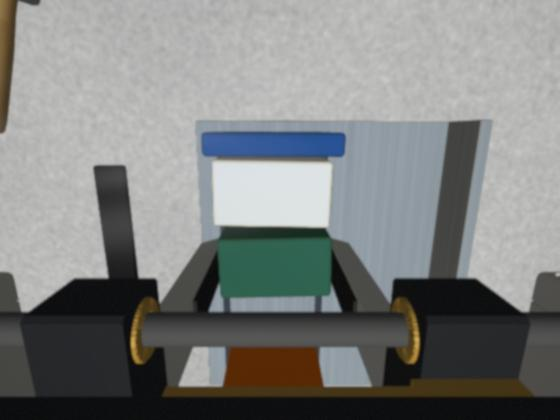

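>>> {"name": "move_arm", "arguments": {"plan": "0 0 0 0 0 0;0 0 0 0 0 0;0 0 0 0 0 0;0 0 0 0 0 0;0 0 0 0 0 0;0 0 30 0 0 0;0 0 65 0 0 0;0 0 100 0 0 0;3 30 125 0 0 0;6 68 125 0 0 0;10 106 125 0 0 0;13 144 125 0 0 0", "fingers": 0.1}}

```text
time_s: 37.57
tool_pos: [0.4863, 0.1674, 0.168]
tcp_rot: [[0.998, 0.001, 0.07], [-0.07, 0.002, 0.998], [0.001, -1.0, 0.002]]
force: [0.9, -0.8, 0.6]
grip_width: 0.0848
```

>>> {"name": "move_arm", "arguments": {"plan": "3 40 0 0 0 0;6 80 0 0 0 0;10 120 0 0 0 0;13 160 0 0 0 0;16 195 0 0 0 0;17 209 0 0 0 0;17 209 -30 0 0 0;17 209 -60 0 0 0;17 209 -90 0 0 0;17 209 -112 0 0 0;17 209 -129 0 0 0;17 209 -129 0 0 0"}}

```text
time_s: 38.57
tool_pos: [0.5014, 0.3725, 0.0347]
tcp_rot: [[0.998, -0.003, 0.07], [-0.07, -0.004, 0.998], [-0.003, -1.0, -0.004]]
force: [-0.8, -0.6, -0.1]
grip_width: 0.0846
```

```bash
python3 chk.py .098
```

```text
38.5667 [0.50137755 0.37253818 0.03473448] [-0.78183642 -0.57879624 -0.10403452] 0.08462591621864264
tool x [-25.2  31.6] w [-12.1  20.4] (array([505.1, 376.3]), array([33.8, 58.4]), 87.7) [ 219  231  116   64 6705]
```

>>> {"name": "move_arm", "arguments": {"plan": "0 0 0 0 0 0;0 0 0 0 0 0;0 0 0 0 0 0;0 0 0 0 0 0;0 0 0 0 0 0;0 0 0 0 0 0;0 0 0 0 0 0", "fingers": 1}}

```text
time_s: 39.2
tool_pos: [0.5035, 0.3749, 0.0391]
tcp_rot: [[0.998, 0.001, 0.07], [-0.07, 0.001, 0.998], [0.001, -1.0, 0.001]]
force: [-2.3, -1.1, 8.1]
grip_width: 0.06
```

>>> {"name": "move_arm", "arguments": {"plan": "0 0 3 0 0 0;0 0 15 0 0 0;0 0 45 0 0 0;0 0 80 0 0 0;0 0 115 0 0 0;-2 -25 130 0 0 0;-5 -63 130 0 0 0;-9 -101 130 0 0 0;-12 -139 130 0 0 0;-15 -177 130 0 0 0;-18 -215 130 0 0 0;-22 -253 130 0 0 0"}}

```text
time_s: 40.2
tool_pos: [0.4806, 0.1195, 0.1689]
tcp_rot: [[0.998, 0.0, 0.07], [-0.07, 0.001, 0.998], [0.0, -1.0, 0.001]]
force: [2.1, -0.4, -2.3]
grip_width: 0.0601
```

>>> {"name": "move_arm", "arguments": {"plan": "-3 -38 0 0 0 0;-6 -75 0 0 0 0;-9 -108 0 0 0 0;-11 -130 0 0 0 0;-12 -138 0 0 0 0;-12 -138 -10 0 0 0;-12 -138 -23 0 0 0;-12 -138 -23 0 0 0;-12 -138 -23 0 0 0"}}

```text
time_s: 40.95
tool_pos: [0.4686, -0.0156, 0.1446]
tcp_rot: [[0.998, -0.002, 0.069], [-0.069, -0.001, 0.998], [-0.002, -1.0, -0.001]]
force: [-0.1, 0.4, -1.9]
grip_width: 0.0604
```

```bash
python3 rk.py; python3 - <<'E'
from h import *
a=np.radians(-4);u=np.array([np.cos(a),np.sin(a),0]);v=np.array([-np.sin(a),np.cos(a),0])
im,d=read_camera("wrist");P=cloud("wrist",d)
m=(P[:,2]>.13)&(P[:,2]<.225)&(abs(P@u-.47)<.028)&(abs(P@v-.017)<.04);Q=P[m]
print("held z",np.percentile(Q[:,2],[50]),"y",np.percentile(Q@v*1000-12,[1,99]),rect(Q))
E
```

```text
40.95 TCP uvz [-46.4   5.1 144.6] yaw -3.9396953194414093 [-0.1  0.4 -1.9] 0.06039226748654403
wall y [ 99.8 110.7] x [-78.6  -8.9]
box z 101.7 x [-73.  -16.4] y [65.6 94.8] (array([475.7,  59.1]), array([29.6, 58.1]), 86.0) col [218 224 227]
box z 101.7 x [-71.1 -14.4] y [26.5 58.3] (array([474.9,  21.1]), array([32.2, 58. ]), 87.3) col [53 99 82]
held z [0.20407364] y [-10.27764416  23.26510283] (array([470.2, -14.9]), array([34.7, 56.6]), 87.3)
```

View pics/rk.png

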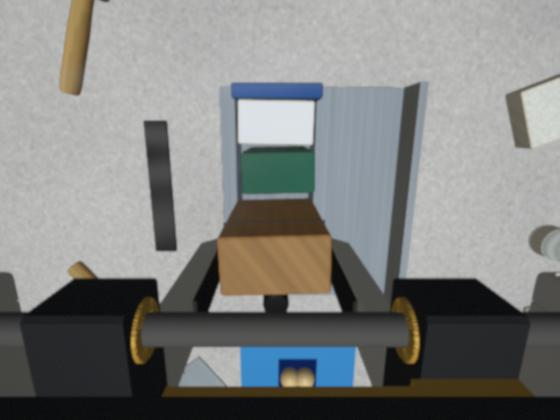

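>>> {"name": "move_arm", "arguments": {"plan": "0 -2 0 0 0 0;0 -2 -12 0 0 0;0 -2 -30 0 0 0;0 -2 -50 0 0 0;0 -2 -70 0 0 0;0 -2 -85 0 0 0;0 -2 -95 0 0 0;0 -2 -101 0 0 0;0 -2 -103 0 0 0;0 -2 -103 0 0 0"}}

```text
time_s: 41.88
tool_pos: [0.4693, -0.0186, 0.0424]
tcp_rot: [[0.998, -0.0, 0.07], [-0.07, 0.0, 0.998], [-0.0, -1.0, 0.0]]
force: [-0.1, -0.4, -2.5]
grip_width: 0.0604
```

>>> {"name": "move_arm", "arguments": {"plan": "0 0 0 0 0 0;0 0 0 0 0 0;0 0 0 0 0 0;0 0 0 0 0 0;0 0 0 0 0 0;0 0 30 0 0 0;0 0 65 0 0 0;0 0 100 0 0 0;0 0 125 0 0 0;0 -20 130 0 0 0;-3 -50 130 0 0 0;-5 -69 130 0 0 0", "fingers": 0.1}}

```text
time_s: 42.88
tool_pos: [0.4642, -0.0892, 0.1729]
tcp_rot: [[0.998, 0.002, 0.07], [-0.07, 0.001, 0.998], [0.002, -1.0, 0.001]]
force: [0.0, -0.2, -0.2]
grip_width: 0.0846
```

```bash
python3 - <<'E'
from h import *
s=get_state();print(s["tool_pos"])
read_camera("wrist")
E
python3 rk.py; python3 meas.py wrist stop_grip
```

```text
[ 0.46422161 -0.08924963  0.17294947]
42.9333 TCP uvz [-46.2 -71.7 172.7] yaw -4.203023463958571 [-1.3 -3.  -0.6] 0.08460808425747007
wall y [101.4 103.1] x [-78.4 -10. ]
box z 101.0 x [-73.4 -16.8] y [67.4 95. ] (array([475.1,  60.2]), array([29. , 58.2]), 85.1) col [197 205 206]
box z 101.0 x [-71.6 -15.2] y [27.8 59.5] (array([474.1,  22.6]), array([32.6, 57.4]), 87.2) col [60 94 81]
box z 101.0 x [-72.8 -16.2] y [-11.2  20.5] (array([470.4, -16. ]), array([32.1, 57.8]), 87.3) col [140 110  75]
42.9833 [463.6 -90.4 172.4] [ 1.2  0.9 -0. ] 0.08481908424197347
wrist stop_grip 0.64 [200. 274.] 471 ztop 119.8 mean [465.5 -83.7 119.5] rect (array([465.6, -84.2]), array([20.2, 20.9]), 84.4)
```

View pics/rk.png

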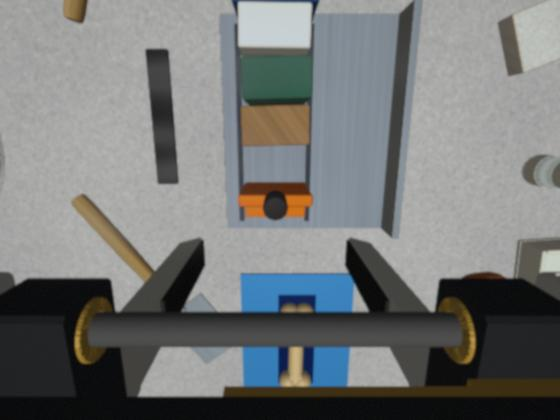

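>>> {"name": "move_arm", "arguments": {"plan": "1.5 3.5 -30 0 0 0;1.5 3.5 -60 0 0 0;1.5 3.5 -85 0 0 0;1.5 3.5 -97 0 0 0;1.5 3.5 -102 0 0 0;1.5 3.5 -102 0 0 0;1.5 3.5 -102 0 0 0;1.5 3.5 -102 0 0 0"}}

```text
time_s: 43.75
tool_pos: [0.4663, -0.0838, 0.071]
tcp_rot: [[0.998, 0.001, 0.07], [-0.07, 0.0, 0.998], [0.001, -1.0, 0.0]]
force: [-1.0, -0.4, -0.4]
grip_width: 0.0845
```

>>> {"name": "move_arm", "arguments": {"plan": "0 0 0 0 0 0;0 0 0 0 0 0;0 0 0 0 0 0;0 0 0 0 0 0;0 0 0 0 0 0;0 0 0 0 0 0;0 0 0 0 0 0;0 0 0 0 0 0;0 0 0 0 0 0;0 0 0 0 0 0;0 0 0 0 0 0;0 0 0 0 0 0", "fingers": 1, "squeeze": 40}}

```text
time_s: 44.75
tool_pos: [0.4646, -0.084, 0.0699]
tcp_rot: [[0.998, -0.002, 0.07], [-0.07, 0.0, 0.998], [-0.002, -1.0, 0.0]]
force: [-6.5, 0.9, 6.5]
grip_width: 0.0209
```

```bash
python3 - <<'E'
from h import *
s=get_state();R=s["tcp_rot"];p=s["tool_pos"];print(s["time_s"],p,s["force"],s["grip_width"])
a,d=read_camera("wrist");b,_=read_camera("side")
cv2.imwrite("pics/g7.png",np.hstack([a[0:400,80:480],cv2.resize(b[150:270,220:340],(400,400))])[:,:,::-1])
P=cloud("wrist",d);T=(P-p)@R;m=(abs(T[:,0])<.035)&(abs(T[:,2])<.012)&(T[:,1]>-.06)&(P[:,2]<.2);print(P[m][:,2].min())
E
```

```text
44.75 [ 0.46455594 -0.08404179  0.06993712] [-6.47895267  0.93806436  6.48771665] 0.020862602053902425
0.004030940803737337
```

View pics/g7.png

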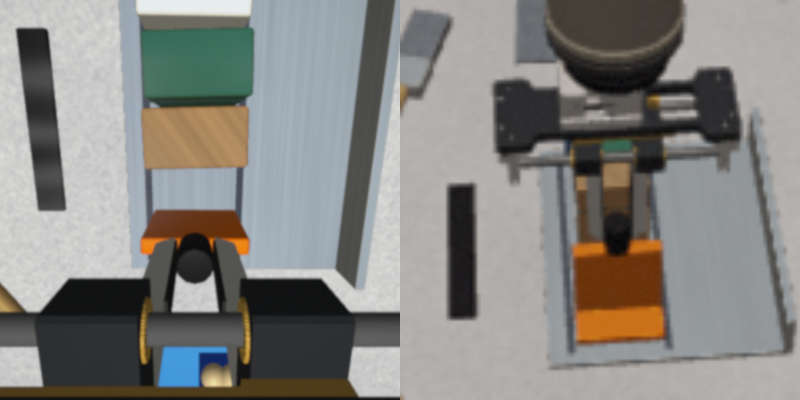

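>>> {"name": "move_arm", "arguments": {"plan": "0.3 4 0 0 0 0;0.7 10 0 0 0 0;1.1 16 0 0 0 0;1.5 22 0 0 0 0;1.9 28 0 0 0 0;2.3 33 0 0 0 0;2.6 38 0 0 0 0;2.9 42 0 0 0 0;3.1 45 0 0 0 0;3.3 47 0 0 0 0;3.3 47 0 0 0 0"}}

```text
time_s: 45.77
tool_pos: [0.468, -0.037, 0.0699]
tcp_rot: [[0.998, -0.002, 0.07], [-0.07, 0.0, 0.998], [-0.002, -1.0, -0.0]]
force: [-4.6, 0.9, 7.0]
grip_width: 0.021
```

```bash
python3 rk.py; python3 - <<'E'
from h import *
a,d=read_camera("wrist");b,_=read_camera("side")
cv2.imwrite("pics/g8.png",np.hstack([a[0:400,80:480],cv2.resize(b[150:270,220:340],(400,400))])[:,:,::-1])
E
```

```text
45.7667 TCP uvz [-45.6 -16.3  69.9] yaw -4.003136031792858 [-4.6  0.9  7. ] 0.020951983049714292
wall y [ 99.9 110.6] x [-79.   -9.6]
box z 101.3 x [-73.6 -16.5] y [65.2 95.2] (array([475.2,  59.3]), array([31.1, 58.7]), 85.5) col [228 233 235]
box z 101.7 x [-72.3 -15.5] y [-25.1  58.3] (array([471.7,  -5.5]), array([89. , 59.6]), 84.9) col [100 109  83]
```

View pics/g8.png

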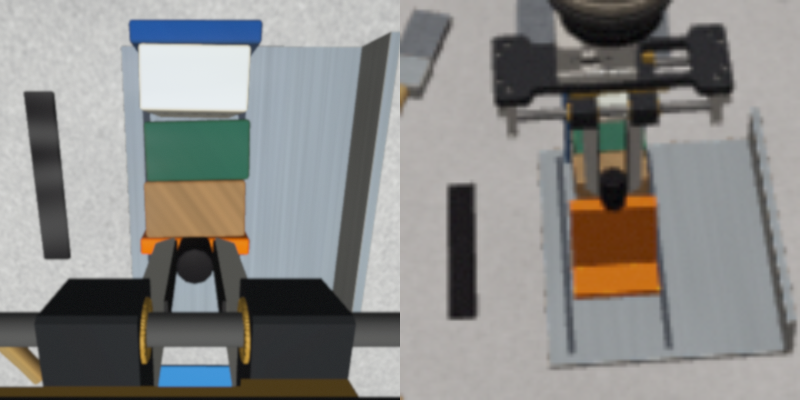

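>>> {"name": "move_arm", "arguments": {"plan": "0 0.8 0 0 0 0;0.1 1.6 0 0 0 0;0.2 2.4 0 0 0 0;0.2 3.2 0 0 0 0;0.3 4 0 0 0 0;0.3 4.7 0 0 0 0;0.4 5.4 0 0 0 0;0.4 6 0 0 0 0;0.4 6 0 0 0 0;0.4 6 0 0 0 0"}}

```text
time_s: 46.75
tool_pos: [0.4684, -0.0317, 0.0699]
tcp_rot: [[0.998, -0.002, 0.071], [-0.071, -0.0, 0.998], [-0.002, -1.0, -0.0]]
force: [-4.4, -2.8, 4.7]
grip_width: 0.0208
```

```bash
python3 rk.py
```

```text
46.75 TCP uvz [-45.5 -11.   69.9] yaw -4.045232123583511 [-4.4 -2.8  4.7] 0.020834342318464344
wall y [100.3 110.7] x [-79.   -9.5]
box z 101.9 x [-72.8 -15.7] y [-18.3  94.6] (array([473.3,  14.6]), array([120.6,  60.1]), 86.7) col [141 149 132]
```

View pics/rk.png

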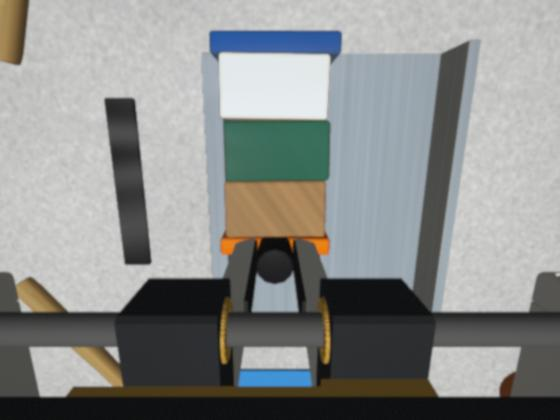

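>>> {"name": "move_arm", "arguments": {"plan": "0 0.6 0 0 0 0;0.1 1.2 0 0 0 0;0.1 1.6 0 0 0 0;0.1 2 0 0 0 0;0.1 2 0 0 0 0"}}

```text
time_s: 47.22
tool_pos: [0.4685, -0.0305, 0.0699]
tcp_rot: [[0.997, -0.001, 0.071], [-0.071, -0.001, 0.997], [-0.001, -1.0, -0.001]]
force: [-6.4, -7.9, 5.2]
grip_width: 0.0213
```

>>> {"name": "move_arm", "arguments": {"plan": "0 0.5 0 0 0 0;0 1 0 0 0 0;0 1 0 0 0 0"}}

```text
time_s: 47.47
tool_pos: [0.4685, -0.0302, 0.0699]
tcp_rot: [[0.997, -0.001, 0.071], [-0.071, -0.002, 0.997], [-0.001, -1.0, -0.002]]
force: [-4.3, -12.5, 4.1]
grip_width: 0.0211
```

>>> {"name": "move_arm", "arguments": {"plan": "0 0.5 0 0 0 0;0.1 1 0 0 0 0;0.1 1.5 0 0 0 0;0.1 1.5 0 0 0 0"}}

```text
time_s: 47.8
tool_pos: [0.4685, -0.0298, 0.0699]
tcp_rot: [[0.997, -0.001, 0.072], [-0.072, -0.003, 0.997], [-0.001, -1.0, -0.003]]
force: [-4.4, -20.2, 4.6]
grip_width: 0.021
```

```bash
python3 rk.py; python3 -c "
import cv2;a=cv2.imread('pics/rk.png');cv2.imwrite('pics/rkz.png',cv2.resize(a[20:270,190:360],None,fx=3,fy=2.4))"
```

```text
47.8 TCP uvz [-45.5  -9.1  69.9] yaw -4.139962415533548 [ -4.4 -20.2   4.6] 0.020961966642339236
wall y [100.2 111.1] x [-79.   -9.5]
box z 102.3 x [-72.6 -15.5] y [-16.8  94.6] (array([473.6,  15.8]), array([118. ,  60.2]), 86.5) col [141 148 131]
```

View pics/rkz.png

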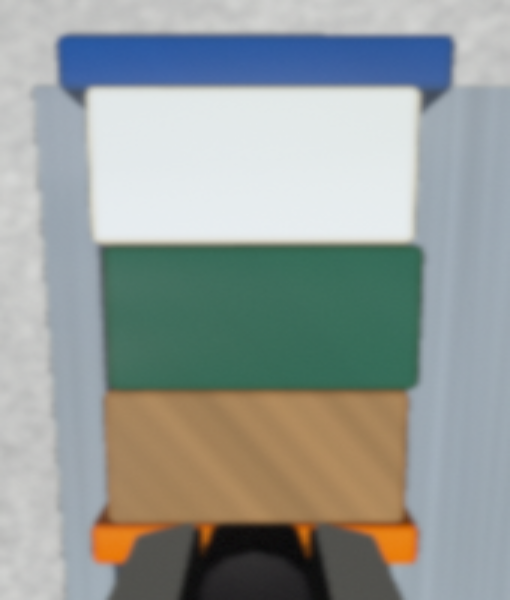

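>>> {"name": "move_arm", "arguments": {"plan": "0 -1 0 0 0 0;-0.1 -2 0 0 0 0;-0.1 -2.3 0 0 0 0;-0.1 -2.3 0 0 0 0"}}

```text
time_s: 48.18
tool_pos: [0.4685, -0.0303, 0.0699]
tcp_rot: [[0.997, -0.001, 0.071], [-0.071, -0.001, 0.997], [-0.001, -1.0, -0.001]]
force: [-5.9, -8.6, 5.6]
grip_width: 0.0206
```

>>> {"name": "move_arm", "arguments": {"plan": "0 0 0 0 0 0;0 0 0 0 0 0;0 0 0 0 0 0;0 0 0 0 0 0;0 0 0 0 0 0;0 0 0 0 0 0;0 0 20 0 0 0;0 0 50 0 0 0;0 0 90 0 0 0;0 0 130 0 0 0;0 0 150 0 0 0;0 0 150 0 0 0", "fingers": 0.4}}

```text
time_s: 49.18
tool_pos: [0.4716, -0.0286, 0.2243]
tcp_rot: [[0.998, 0.006, 0.07], [-0.07, 0.003, 0.998], [0.006, -1.0, 0.003]]
force: [0.6, -0.5, 0.7]
grip_width: 0.0566
```

```bash
python3 -c "
from h import *
read_camera('wrist');read_camera('wrist')"
python3 rk.py; python3 meas.py wrist stop_grip; python3 - <<'E'
from h import *
f=np.load("last_wrist.npz");P=cloud("wrist",f["d"]);C=f["p"][f["d"]>0].astype(int)
a=np.radians(-4);v=np.array([-np.sin(a),np.cos(a),0])
m=(abs(P[:,2]-.088)<.005)&(C[:,0]>C[:,2]+60)&(C[:,1]<C[:,0]*.6);Q=P[m];print("stop",len(Q),np.percentile(Q@v*1000-12,[2,98]))
cv2.imwrite("pics/z9.png",cv2.resize(f["p"][50:300,170:400,::-1],None,fx=2.6,fy=2.4))
E
```

```text
49.2833 TCP uvz [-44.5  -7.7 220.5] yaw -3.9799826282406188 [ 0.1 -0.3 -0.4] 0.05646980389645967
wall y [100.5 110. ] x [-80.  -10.7]
box z 100.9 x [-73.1 -16.8] y [-17.4  94.3] (array([472.9,  15.5]), array([116.6,  59. ]), 86.6) col [127 133 119]
49.3333 [469.1 -28.7 219.7] [-1.1  0.1 -0.7] 0.05641711699467818
wrist stop_grip 0.57 [202. 272.] 340 ztop 119.7 mean [468.5 -33.2 119.3] rect (array([468.6, -33.2]), array([19.5, 20.5]), 85.2)
stop 469 [-19.31716     -7.73578626]
```

View pics/z9.png

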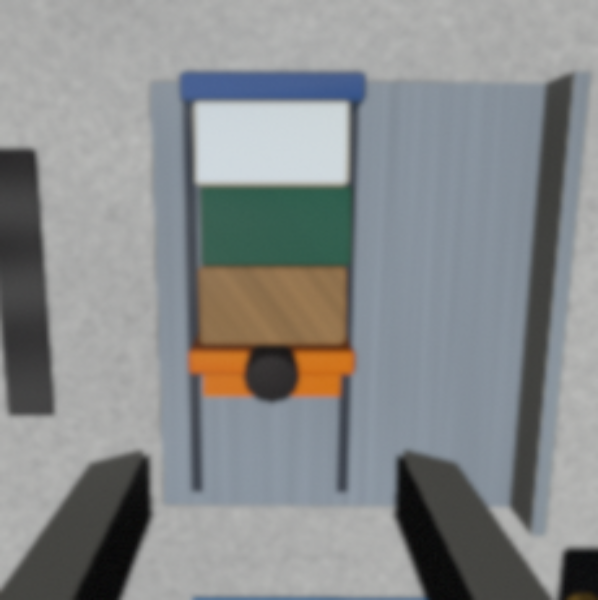

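>>> {"name": "move_arm", "arguments": {"plan": "-1 -20 0 0 0 0;-2 -40 0 0 0 0;-3 -50 0 0 0 0;-3 -50 0 0 0 0;-3 -50 0 0 0 0;-3 -50 0 0 0 0;-3 -50 0 0 0 0;-3 -50 0 0 0 0"}}

```text
time_s: 50.1
tool_pos: [0.4664, -0.0782, 0.22]
tcp_rot: [[0.998, -0.0, 0.069], [-0.069, -0.0, 0.998], [-0.0, -1.0, -0.0]]
force: [-0.2, 0.4, -0.8]
grip_width: 0.056
```

```bash

python3 rk.py; python3 meas.py wrist stop_grip; python3 - <<'E'
from h import *
f=np.load("last_wrist.npz");P=cloud("wrist",f["d"]);C=f["p"][f["d"]>0].astype(int)
a=np.radians(-4);v=np.array([-np.sin(a),np.cos(a),0]);u=np.array([np.cos(a),np.sin(a),0])
m=(abs(P[:,2]-.088)<.003)&(C[:,0]>C[:,2]+60)&(C[:,1]<C[:,0]*.6);Q=P[m];print("stop",len(Q),np.percentile(Q@v*1000-12,[2,50,98]))
# profile along y at x=-25
m=(abs(P@u*1000-515+25)<1.5)&(P@v*1000-12>-35)&(P@v*1000-12<115)
Q=P[m];o=np.argsort(Q@v);y=Q@v*1000-12
for lo in range(-30,114,2):
    k=(y>=lo)&(y<lo+2)
    if k.any(): print(lo,round(float(np.median(Q[k,2])*1000)),end="; ")
cv2.imwrite("pics/z10.png",cv2.resize(f["p"][50:300,170:400,::-1],None,fx=2.6,fy=2.4))
E
```

```text
50.1 TCP uvz [-44.2 -57.4 220. ] yaw -3.9498868552693214 [-0.2  0.4 -0.8] 0.0559855548428207
wall y [100.7 110.6] x [-79.2  -9.6]
box z 101.9 x [-72.3 -15.7] y [ 1.  94.1] (array([474.2,  26.6]), array([95.5, 59.3]), 86.3) col [134 140 124]
box z 120.1 x [-53.8 -36.1] y [-21.6  -3.2] (array([468.8, -33.6]), array([18. , 17.9]), 41.0) col [58 52 50]
50.15 [466.4 -78.3 220. ] [-0.4  0.5 -0.2] 0.05669125082374821
wrist stop_grip 0.74 [162. 275.] 375 ztop 120.1 mean [468.9 -34.1 120. ] rect (array([469.3, -34.6]), array([20.7, 20.7]), 85.3)
stop 474 [-18.8070712  -13.35960221  -8.10186381]
-30 368; -28 15; -20 89; -18 88; -16 88; -14 89; -12 89; -10 88; -8 59; -4 76; -2 102; 0 103; 2 103; 4 103; 6 102; 8 102; 10 102; 12 102; 14 102; 16 102; 18 102; 20 102; 22 101; 24 101; 26 101; 28 102; 30 101; 32 101; 34 102; 36 103; 38 102; 40 103; 42 102; 44 102; 46 102; 48 102; 50 101; 52 102; 54 102; 56 102; 58 101; 60 101; 62 101; 64 101; 66 102; 68 102; 70 102; 72 102; 74 102; 76 102; 78 102; 80 102; 82 102; 84 102; 86 102; 88 101; 90 101; 92 101; 94 102; 96 102; 98 101; 100 97; 102 96; 104 96; 106 97; 108 96; 110 95;
```

View pics/z10.png

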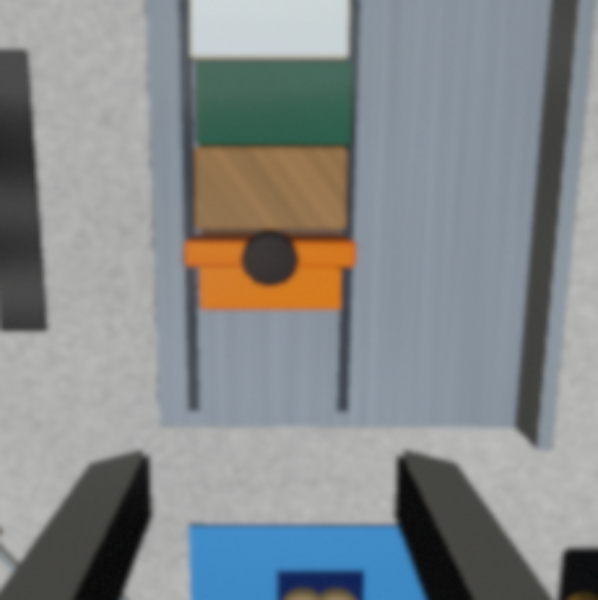

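The boxes are tight against the wall: the depth profile shows tops from y = -2 to 100. The stop is still about 5 mm short of the brown box because the knob slipped in the pads. I'll push the knob from behind with closed fingers.

>>> {"name": "move_arm", "arguments": {"plan": "0 0 -10 0 0 0;0 0 -40 0 0 0;0 0 -70 0 0 0;0 0 -100 0 0 0;0 0 -125 0 0 0;0 0 -143 0 0 0;0 0 -150 0 0 0;0 0 -150 0 0 0;0 0 -150 0 0 0;0 0 -150 0 0 0", "fingers": 1, "squeeze": 20}}

```text
time_s: 51.08
tool_pos: [0.4671, -0.079, 0.071]
tcp_rot: [[0.998, 0.001, 0.07], [-0.07, 0.0, 0.998], [0.001, -1.0, 0.0]]
force: [0.7, -0.5, -0.8]
grip_width: 0.0003
```

>>> {"name": "move_arm", "arguments": {"plan": "0.2 4 0 0 0 0;0.5 8 0 0 0 0;0.8 12 0 0 0 0;1 16 0 0 0 0;1.1 18 0 0 0 0;1.3 20 0 0 0 0;1.4 22 0 0 0 0;1.4 22 0 0 0 0"}}

```text
time_s: 51.75
tool_pos: [0.4678, -0.0565, 0.0701]
tcp_rot: [[0.998, -0.0, 0.07], [-0.07, 0.0, 0.998], [-0.0, -1.0, 0.0]]
force: [-0.1, -0.1, 0.2]
grip_width: 0.0001
```

>>> {"name": "move_arm", "arguments": {"plan": "0 0.7 0 0 0 0;0.1 1.4 0 0 0 0;0.1 2 0 0 0 0;0.1 2 0 0 0 0"}}

```text
time_s: 52.08
tool_pos: [0.4678, -0.0549, 0.0701]
tcp_rot: [[0.998, -0.0, 0.07], [-0.07, 0.0, 0.998], [-0.0, -1.0, 0.0]]
force: [-0.4, -0.6, -0.1]
grip_width: 0.0003
```

```bash
python3 rk.py
```

```text
52.0833 TCP uvz [-44.5 -34.1  70.1] yaw -4.020032720232648 [-0.4 -0.6 -0.1] 0.00030122899681387754
wall y [ 99.6 102.3] x [-79.   -9.6]
box z 101.9 x [-72.7 -15.4] y [ 0.3 94.6] (array([474.2,  26.2]), array([96.9, 60.3]), 86.3) col [153 160 141]
box z 120.0 x [-54.  -34.5] y [-26.9  -2.8] (array([468.6, -35.8]), array([22.4, 25. ]), 4.8) col [53 49 48]
```

View pics/rk.png

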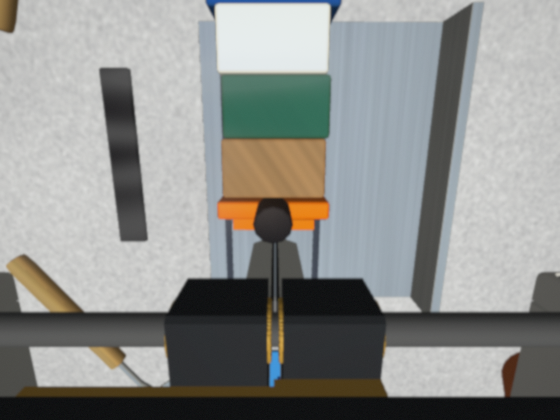

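Fingers are just behind the knob (273,222). Now pushing gently.

>>> {"name": "move_arm", "arguments": {"plan": "0.1 0.8 0 0 0 0;0.1 1.6 0 0 0 0;0.2 2.4 0 0 0 0;0.2 3.2 0 0 0 0;0.3 4 0 0 0 0;0.3 4 0 0 0 0"}}

```text
time_s: 52.63
tool_pos: [0.468, -0.0531, 0.0701]
tcp_rot: [[0.997, 0.0, 0.071], [-0.071, -0.002, 0.997], [0.0, -1.0, -0.002]]
force: [-1.2, -14.4, 0.6]
grip_width: 0.0
```

>>> {"name": "move_arm", "arguments": {"plan": "0.1 0.7 0 0 0 0;0.1 1.4 0 0 0 0;0.1 2 0 0 0 0;0.1 2 0 0 0 0"}}

```text
time_s: 52.97
tool_pos: [0.468, -0.0527, 0.0701]
tcp_rot: [[0.997, 0.0, 0.073], [-0.073, -0.004, 0.997], [0.0, -1.0, -0.004]]
force: [-2.3, -25.6, 0.6]
grip_width: 0.0002
```

>>> {"name": "move_arm", "arguments": {"plan": "-0.3 -5 0 0 0 0;-0.6 -10 0 0 0 0;-1 -20 0 0 0 0;-1.5 -28 20 0 0 0;-1.5 -28 60 0 0 0;-1.5 -28 100 0 0 0;-1.5 -28 140 0 0 0;0 -60 150 0 0 0;0 -100 150 0 0 0;0 -140 150 0 0 0;0 -180 150 0 0 0;0 -180 150 0 0 0"}}

```text
time_s: 53.97
tool_pos: [0.4667, -0.2366, 0.2207]
tcp_rot: [[0.997, 0.001, 0.077], [-0.077, -0.002, 0.997], [0.001, -1.0, -0.002]]
force: [-1.4, -0.4, -0.7]
grip_width: 0.0004
```

```bash
python3 - <<'E'
from h import *
get_state()
a,d=read_camera("scene");b,d2=read_camera("side")
cv2.imwrite("pics/z11.png",np.hstack([cv2.resize(a[180:290,240:350],(400,400),interpolation=3),cv2.resize(b[160:280,240:360],(400,400),interpolation=3)])[:,:,::-1])
A=np.radians(-4);v=np.array([-np.sin(A),np.cos(A),0]);u=np.array([np.cos(A),np.sin(A),0])
P=cloud("scene",d);x=P@u*1000-515;y=P@v*1000-12;z=P[:,2]*1000
C=a[d>0].astype(int)
# boxes' +x faces seen by scene: faces at x~-15, list y range per height
for lo in range(5,105,10):
    m=(x>-22)&(x<-8)&(z>=lo)&(z<lo+10)&(y>-30)&(y<115)
    br=m&(C[:,0]>C[:,2]+30)&(C[:,0]>C[:,1]+10)&(C[:,1]>60);
    wh=m&(abs(C[:,0]-C[:,2])<40)&(C[:,0]>110);gr=m&(C[:,1]>C[:,0]+12)&(C[:,1]<120)
    og=m&(C[:,0]>C[:,1]*1.8)&(C[:,0]>120)
    print(lo,[ (n,len(y[k]),np.round(np.percentile(y[k],[3,97]),1)) for n,k in(("og",og),("br",br),("gr",gr),("wh",wh)) if k.sum()>5])
E
```

```text
5 [('br', 7, array([-27.6,  -7.8])), ('wh', 21, array([ -3.6, 113.2]))]
15 [('gr', 31, array([ 40.4, 112.1]))]
25 [('gr', 37, array([ 36.6, 112. ]))]
35 [('gr', 29, array([ 38.3, 111.2]))]
45 [('gr', 36, array([ 38.6, 111.8]))]
55 [('gr', 41, array([ 37.9, 111.5]))]
65 [('gr', 31, array([ 41. , 111.3]))]
75 [('gr', 29, array([ 40. , 111.6]))]
85 [('og', 14, array([-16.6,  -7.2])), ('br', 17, array([-18. ,  -7.3])), ('gr', 49, array([ 40.8, 112.2]))]
95 [('br', 33, array([-0.2, 30.4])), ('gr', 58, array([ 37.3, 109.1])), ('wh', 37, array([68.6, 98.7]))]
```

View pics/z11.png

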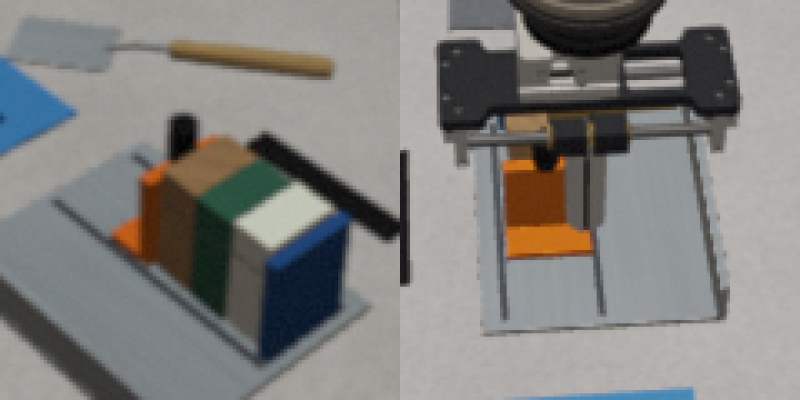

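```bash
python3 - <<'E'
from h import *
a,d=read_camera("scene")
cv2.imwrite("pics/z12.png",cv2.resize(a[205:285,270:345,::-1],(750,800),interpolation=cv2.INTER_CUBIC)[:600*800//600][:,:])
A=np.radians(-4);v=np.array([-np.sin(A),np.cos(A),0]);u=np.array([np.cos(A),np.sin(A),0])
# project ideal box faces' edges: x=-15 plane, y=-2,32,66,100 at z=6,101
O=.515*u+.012*v
for y in(-14,-2,32,66,100):
    for z in(6,50,101):
        q=proj("scene",O+u*(-.015)+v*y/1000+np.array([0,0,z/1000]));print(y,z,np.round(((q[0]-270)*10,(q[1]-205)*10)))
E
python3 -c "
import cv2;a=cv2.imread('pics/z12.png');cv2.imwrite('pics/z12.png',cv2.resize(a,(562,600)))"
```

```text
-14 6 [ 98. 469.]
-14 50 [100. 344.]
-14 101 [102. 191.]
-2 6 [129. 493.]
-2 50 [132. 368.]
-2 101 [135. 215.]
32 6 [220. 564.]
32 50 [225. 439.]
32 101 [232. 284.]
66 6 [314. 637.]
66 50 [322. 512.]
66 101 [332. 357.]
100 6 [411. 714.]
100 50 [423. 588.]
100 101 [437. 432.]
```

View pics/z12.png

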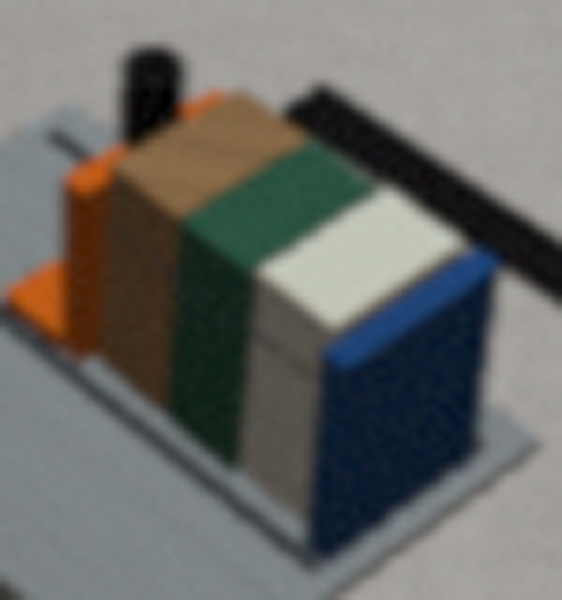

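>>> {"name": "move_arm", "arguments": {"plan": "0 40 0 0 0 0;-1 80 0 0 0 0;-2 115 -10 0 0 0;-2 135 -40 0 0 0;-2 142 -75 0 0 0;-2 142 -110 0 0 0;-2 142 -135 0 0 0;-2 142 -145 0 0 0;-2 142 -145 0 0 0;-2 142 -145 0 0 0;-2 142 -145 0 0 0"}}

```text
time_s: 55.03
tool_pos: [0.4673, -0.0868, 0.0765]
tcp_rot: [[0.998, 0.002, 0.07], [-0.07, 0.001, 0.998], [0.002, -1.0, 0.001]]
force: [0.3, 0.4, -0.2]
grip_width: 0.0003
```

```bash
python3 - <<'E'
from h import *
s=get_state();print(s["time_s"],s["tool_pos"])
a,d=read_camera("wrist")
cv2.imwrite("pics/z13.png",cv2.resize(a[0:260,140:430,::-1],(669,600)))
A=np.radians(-4);v=np.array([-np.sin(A),np.cos(A),0]);u=np.array([np.cos(A),np.sin(A),0])
P=cloud("wrist",d);x=P@u*1000-515;y=P@v*1000-12;z=P[:,2]*1000
for xc in(-65,-25):
    m=(abs(x-xc)<1.5)&(y>-25)&(y<10)
    for i in np.argsort(y[m])[::3]: print((round(float(y[m][i]),1),round(float(z[m][i]))),end=" ")
    print()
E
```

```text
55.0333 [ 0.46729593 -0.08675341  0.07653018]
(-18.6, 87) (-18.4, 89) (-17.9, 87) (-17.8, 88) (-17.2, 88) (-16.7, 87) (-16.6, 88) (-15.9, 89) (-15.8, 89) (-15.3, 89) (-14.7, 88) (-14.6, 89) (-14.0, 88) (-14.0, 89) (-13.4, 88) (-12.9, 87) (-12.8, 89) (-12.2, 88) (-12.2, 88) (-11.5, 88) (-11.0, 87) (-10.9, 89) (-10.3, 88) (-9.7, 88) (-9.6, 89) (-9.1, 88) (-8.5, 88) (-8.4, 88) (-7.9, 88) (-7.8, 89) (-7.3, 86) (-7.3, 86) (-7.3, 75) (-7.2, 63) (-7.2, 48) (-7.2, 11) (-7.2, 49) (-7.1, 12) (-6.5, 6) (-3.3, 76) (-2.0, 100) (-1.9, 101) (-1.3, 102) (-1.3, 103) (-0.8, 102) (-0.2, 102) (-0.2, 102) (0.4, 102) (0.4, 103) (0.9, 102) (0.9, 102) (1.5, 102) (1.5, 102) (2.1, 101) (2.1, 102) (2.6, 101) (2.6, 103) (3.2, 102) (3.2, 103) (3.7, 102) (3.7, 103) (4.3, 103) (4.9, 102) (4.9, 102) (5.4, 104) (5.4, 102) (6.0, 102) (6.5, 103) (6.5, 102) (7.1, 103) (7.1, 101) (7.6, 103) (8.2, 103) (8.2, 102) (8.7, 103) (8.8, 102) (9.3, 102) (9.8, 103) (9.9, 102) 
(-19.4, 85) (-19.3, 87) (-18.6, 87) (-18.4, 89) (-17.8, 88) (-17.2, 88) (-17.2, 89) (-16.6, 88) (-16.5, 89) (-16.0, 88) (-15.3, 88) (-15.2, 89) (-14.7, 88) (-14.5, 90) (-14.1, 88) (-13.5, 87) (-13.4, 89) (-12.8, 88) (-12.8, 89) (-12.1, 89) (-11.6, 88) (-11.5, 90) (-10.9, 88) (-10.9, 89) (-10.3, 88) (-9.7, 88) (-9.6, 89) (-9.1, 88) (-9.0, 89) (-8.4, 88) (-7.9, 87) (-7.8, 88) (-7.4, 72) (-7.4, 73) (-7.4, 6) (-7.4, 73) (-7.3, 60) (-7.3, 86) (-7.3, 45) (-7.3, 29) (-6.5, 7) (-3.3, 76) (-3.3, 77) (-1.9, 101) (-1.3, 102) (-1.3, 102) (-0.8, 101) (-0.7, 102) (-0.2, 103) (-0.1, 103) (0.4, 102) (0.4, 103) (1.0, 103) (1.5, 102) (1.5, 103) (2.1, 102) (2.1, 103) (2.6, 102) (2.6, 103) (3.2, 102) (3.2, 103) (3.8, 102) (3.8, 102) (4.3, 102) (4.9, 103) (4.9, 103) (5.4, 103) (5.4, 101) (6.0, 103) (6.5, 104) (6.5, 103) (7.1, 103) (7.1, 101) (7.7, 103) (8.2, 103) (8.2, 102) (8.8, 102) (8.8, 101) (9.3, 103) (9.9, 103) (9.9, 102)
```

View pics/z13.png

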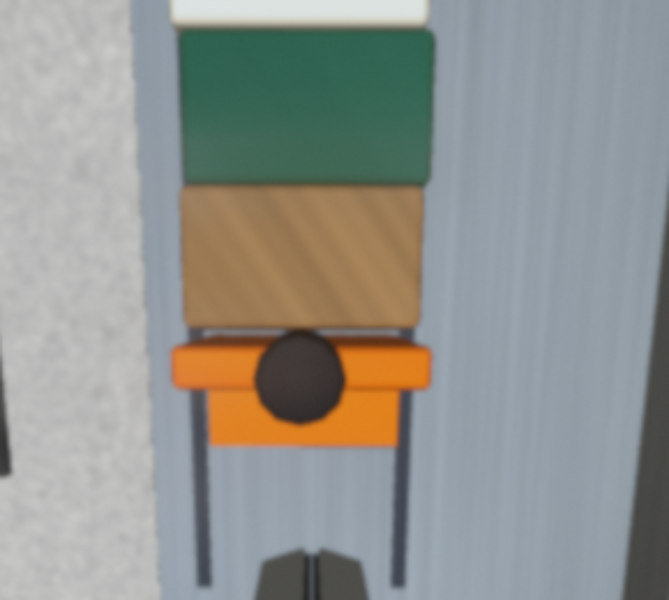

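The close crop shows a floor strip about 5 mm wide between the orange plate and the brown box. The knob (radius 11, centred 6 mm behind the face) overhangs the plate by 5 mm. It already touches the brown box, whose top is at z 101, above the plate top at 88. That explains why two pushes, at 20 N and 25 N, stalled at the same place: the stop can go no further. I retreat and do the final checks.

>>> {"name": "move_arm", "arguments": {"plan": "0 -5 30 0 0 0;0 -10 70 0 0 0;-5 -40 110 0 0 0;-5 -80 150 0 0 0;-5 -120 160 0 0 0;-5 -160 160 0 0 0;-5 -200 160 0 0 0;-5 -235 160 0 0 0;-5 -260 160 0 0 0;-5 -260 160 0 0 0;-5 -260 160 0 0 0"}}

```text
time_s: 56.0
tool_pos: [0.4601, -0.3497, 0.2362]
tcp_rot: [[0.997, 0.001, 0.075], [-0.075, -0.001, 0.997], [0.001, -1.0, -0.001]]
force: [0.1, 0.5, -0.8]
grip_width: 0.0003
```

```bash
python3 - <<'E'
from h import *
s=get_state();print(s["time_s"],s["tool_pos"],s["force"])
a,d=read_camera("scene");b,d2=read_camera("side")
cv2.imwrite("pics/f1.png",np.hstack([a[130:330,120:400],b[140:340,220:500]])[:,:,::-1])
A=np.radians(-4);v=np.array([-np.sin(A),np.cos(A),0]);u=np.array([np.cos(A),np.sin(A),0])
for cam,im,dd in(("scene",a,d),("side",b,d2)):
    P=cloud(cam,dd);C=im[dd>0].astype(int);x=P@u*1000-515;y=P@v*1000-12;z=P[:,2]*1000
    m=(z>98)&(z<106)&(x>-80)&(x<-8)&(y>-5)&(y<110);print(cam,"row y",np.percentile(y[m],[1,99]),"x",np.percentile(x[m],[1,99]))
    m=(z>84)&(z<92)&(C[:,0]>C[:,1]*1.7)&(C[:,0]>120)&(y<20)&(y>-60);print("stop y",m.sum(),np.percentile(y[m],[3,97]))
    m=(C[:,0]>C[:,2]+30)&(abs(P[:,0]-.476)<.05)&(abs(P[:,1]+.305)<.09)&(P[:,2]<.04)&(P[:,2]>.005)
    if m.sum(): print("bone",m.sum(),rect(P[m]))
    for k in outline_of(cam,"pot")[:1]:
        Q=cloud(cam,dd,k["mask"]);Q=Q[Q[:,2]>.06];print("pot",rect(Q))
E
```

```text
56.0 [ 0.46009808 -0.34967569  0.23615188] [ 0.09146591  0.51041495 -0.8096432 ]
scene row y [-1.97357332 99.55546191] x [-73.8605257  -13.90126374]
stop y 22 [-17.72412093  -7.66391654]
bone 238 (array([ 476.6, -302.5]), array([120.2,  38.8]), 85.1)
pot (array([ 715.7, -243.6]), array([59.5, 57.4]), 42.3)
side row y [-1.85270444 99.25178858] x [-76.07281129 -60.07635684]
stop y 27 [-19.18968397  -9.24807665]
bone 491 (array([ 475.6, -307.6]), array([126.9,  41.3]), 85.1)
pot (array([0., 0.]), array([0., 0.]), 0.0)
```

View pics/f1.png

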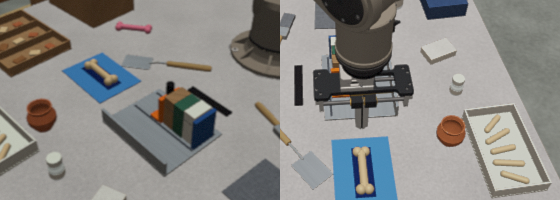

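```bash
python3 -c "
from rig import *
print(job_done())"
```

```text
the job is handed in; nothing more can be done
None
```

I did the job in the order asked and handed it in at about 56 s, but the orange stop plate ended about 5 mm short of the brown box. The three boxes were standing on the grey mat before I lifted the bone. I then laid the bone on the dark strip, put the boxes back as white (at the wall), green, brown, and slid the stop up.

**What the last checks showed:**
- **Boxes:** they stand upright, with their tops running from rack y of about -2 to 100 mm. That is the full 102 mm packed tight against the wall.
- **Bone:** it lies on the strip, centred and aligned within about 3 mm and 1°.
- **Pot:** it has not moved in the scene view. The last side-camera check of it found no points, but its picture shows it in place. I did not touch the pink bones.

**What disagreed:**
- **Stop:** its face is at about -7 mm where -2 was expected, which is a value of about 0.068 rather than 0.073. Two pushes, at 20 N and 25 N, stalled at this same place. The cause appears to be the knob, which overhangs the plate by 5 mm at box height and so meets the brown box first.
- **Fingertips:** all three cameras placed the real fingertips about 35 mm above the reported TCP, so I allowed for that in every grip.
- **Bone grip:** I gripped the bone about 22 mm off its middle so the gripper's body would clear the knob.

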